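# Put the blade dispenser away in the paddle-latched case

### The arm

A 7-joint arm with a two-finger parallel gripper is mounted at the origin on a cart in front of the work surface, level with it; the furniture and walls round the work are solid. World frame = base frame: x ahead of the robot, y to its left, z up, the work surface at z = 0. Lengths are in m, angles in rad, forces in N, time in s.
With the tool pointing down it reaches from about 0.425 to 0.925 m from the base axis. Payload 6.8 kg.
Tool frame: the origin (TCP) lies midway between the tips of the shut fingers; the grasp point (between the pads) lies 19 mm behind it; z points along the fingers, y is the direction in which the jaws open and shut (so a half turn about z gives the same grasp; the last joint's range is limited). The gripper opens to 85 mm and grips with 20 to 120 N. Pads are 22 mm wide; open, the fingers measure 114 mm over their backs; the gripper's body (76 mm by 85 mm) begins 54 mm behind the grasp point. The pads swing forward as they close: fully open they stand 13 mm farther back than shut.
Start: joints at [-1.255, 0.477, 0.022, 1.555, -0.011, 1.109, -0.083], TCP at [0.278, 0.615, 0.231] pointing down, gripper open.
Joint ranges: [-2.96, 2.96], [-0.34, 2.1], [-1.41, 1.46], [0.24, 2.44], [-1.37, 4.51], [0.17, 1.92], [-2.96, 2.96]. Speed limits (rad/s): [2.39, 2.39, 3.14, 3.14, 3.14, 3.14, 3.14].

### API

Orientations are given as a unit quaternion [w, x, y, z].
In Python, from cell import bot gives the robot as it stands. The module is installed in compiled form; this text tells all that it offers.
- The arm moves only by the shell command python3 -m pendant 'ROWS' [OPENING]. ROWS is JSON, a list of rows, each a list of 6 numbers: the shift along the world's x, y, z in cm, then the turn, a rotation vector about the world's x, y, z in rad. In form: [[tx, ty, tz, ax, ay, az], ...]. A call has 1 to 12 rows; each row shifts and turns the pose as measured when the row begins; what a row does not reach is not made up. A row lasts 1/10 s, in which the tool goes at most 50 mm and 8.59 degrees, less where a joint would pass 70% of its speed; a pose out of reach is approached as far as the arm can. A call is refused whole if a number of a shift passes 5 or a number of a turn 0.15, either way. A call with a gripper value outside its range is refused whole. OPENING is the gripper's target within -1 to 1 (fully open at 1, half-way at 0, shut at -1), set as the call begins (- or left out, the last holds). The fingers move at their own pace and stop on an object; the grip force is fixed at half the most. Time passes only in rows, so rows that do not move let the fingers close. It gives the time, the measured TCP pose, the force and the opening at its end, in the units of the state.
- bot.get_state(): the state, without advancing time (a new reading comes with each control period).
- bot.get_image(name): name is "scene" or "top" or "wrist"; returns a dict with "image" (384x512x3 uint8, blue, green, red), "z_map" (384x512 float32, m along the optical axis (not along the pixel's ray), 0 where there is no reading), "fx", "fy", "cx", "cy" (pixels), "distortion" ([k1, k2, p1, p2, k3] as OpenCV has them; the pictures are not rectified), "rvec" (rotation vector, rad) and "tvec" (3), from world to camera coordinates, as OpenCV has them. Camera axes: x right, y down, z forward; pixel columns grow to the right and rows downward; lengths in m; the calibration is good to about 2 mm. A picture is of the moment at which its call begins.
- bot.hand_in(): hands the job in, once; it reports no verdict.
The state is a dict: "t": time; "qpos": joint angles; "qvel": joint speeds; "tau": joint torques, N m; "position": TCP position; "eef_rot": TCP orientation; "wrist_force": force on the tool from outside, world axes, zero at the start; "torque": the same for the moment, N m; "finger_gap": finger opening in m.
Only numpy, scipy, OpenCV 4.12 (cv2) and the standard library are available. Lean on these libraries where they do the work, as an engineer would, in place of code of your own. Each camera call takes 0.05 s, during which the arm holds its last target.

### The job

Put the flat blade dispenser away in the latching case on the bench: pull the recessed paddle to trip the latch while raising the lid, open the lid wide (about 60 degrees), lay the dispenser flat in the case's empty inner tray, then shut the lid until its latch has caught again. Do not disturb the label roll, the timer or the wash bottle.

Things in the scene. Friction and masses are not known exactly. Their poses are not given: they have to be found in the camera images.
- case: Grey plastic case fixed to the bench, 200 deep x 250 wide x 115 high when shut: base 75 high with 5 mm walls, lid 40 deep. Origin under the middle of its base, on the bench; x points from its front edge to its hinge side, y along the hinge, z up. The front edge of a shelf is at world x = 0.74, 0.48 m above the bench, behind the case.
- case_hinge (a point): Middle of the lid's hinge line at the far upper edge of the case's base; axes as the case's. The lid turns about this y axis. Shut, the front edge is at x = -200 mm, the base's rim and the lid's flat underside at z = 0, the lid's top at z = +40, the bench at z = -75.
- lid (a joint): Lid angle in rad: 0 shut, grows as the front edge rises, stop at 1.4. A stiff hinge (about 0.75 N m friction) keeps the 0.5 kg lid where it is left. Shut, a hook under the lid holds it until the paddle is pulled; pressed shut (about 10 N on the front edge), the hook springs past its bar and catches by itself.
- paddle (a joint): Paddle angle relative to the lid in rad: 0 home, grows as its free edge is pulled up and back, stop at 0.6; the latch is tripped above about 0.35. A spring returns it (0.1 N m at rest, 0.2 at the stop). Keep it pulled until the lid has risen some 2 cm (0.15 rad); after that it no longer matters.
- paddle_lip (a point): Point in the steel paddle, mid-thickness, mid-width, 12 mm from its free edge. The plate is 58 long, 50 wide, 5 thick; from its rear hinge (parallel to the lid's) it slopes up to the front at 0.32 rad at rest; its free edge faces the front, level with the lid's top, 28 mm behind the lid's front edge. The point turns with the paddle (axes as the case's when shut and at rest).
- pocket (a point): Centre of the floor of the black pocket in the lid's top, at the middle of its front; the paddle lies in it. Turns with the lid. The pocket is 97 deep, 112 wide, floor 37 below the lid's top, open above, with only a 10 mm high lip at the front: about 27 mm of room under the paddle's free edge for a finger that comes slanting from the front. Paddle hinge: 35 mm behind this point, 15 above it.
- tray_floor (a point): Centre of the inner floor of the EMPTY white tray in the case (axes as the case's). Two equal trays, 170 long (x) x 100 wide x 45 high, walls 3, lie side by side, 67.5 mm either side of the case's middle, inner floors 52 mm below the case's rim. The other holds a stack of glass slides and small boxes. Either may be on the left. They are fixed in the case.
- dispenser_mid (a point): Centre of the flat blade dispenser box (black, a yellow label on top), 25 wide (its x) x 92 long (its y) x 14 high, 60 g, lying flat on the bench left of the case.
- roll: Bystander: paper label roll lying flat, 62 across x 26 high; origin under its centre.
- timer: Bystander: flat timer 78 x 62 x 17; origin under its centre.
- bottle: Bystander: white wash bottle with a bent jet, 67 x 81 x 176, standing right of the case; origin under its centre.

How it is judged:
On the way, in this order (a step that is already met when the one before it is completed fails the run):
1. the lid is open wide (0.9 rad or more) (value of joint lid above 0.9 rad), for 0.2 s.
2. the dispenser lies flat in the empty tray, released, the lid still open (value of joint lid above 0.6 rad and z of dispenser_mid in the frame of tray_floor below 0.014 m and x of dispenser_mid in the frame of tray_floor between -0.075 and 0.075 m and y of dispenser_mid in the frame of tray_floor between -0.042 and 0.042 m and contact force between the fingers and dispenser below 0.1 N), for 0.2 s.
At the end, for the whole second after the job is handed in: The lid is shut (under 0.025 rad) with the paddle back home (under 0.08 rad), so the latch has caught; the dispenser lies flat (within 0.15 rad) and at rest on the floor of the tray that was empty (value of joint lid below 0.025 rad and value of joint paddle below 0.08 rad and z of dispenser_mid in the frame of tray_floor between 0 and 0.014 m and x of dispenser_mid in the frame of tray_floor between -0.075 and 0.075 m and y of dispenser_mid in the frame of tray_floor between -0.042 and 0.042 m and angle between dispenser_mid's own z axis and vertical below 0.15 rad and linear speed of dispenser below 0.02 m/s); the robot touches nothing.
It fails at once if the label roll is moved more than 25 mm (distance of roll from where it was at the start of the episode above 0.025 m).
It fails at once if the timer is moved more than 25 mm (distance of timer from where it was at the start of the episode above 0.025 m).
It fails at once if the wash bottle is moved more than 25 mm or tipped (distance of bottle from where it was at the start of the episode above 0.025 m or angle between bottle's own z axis and vertical above 0.3 rad).
It also fails if it takes over 72 s, if anything falls off the work surface, if the arm or the gripper's body presses on something with over 40 N, if the wrist force passes 120 N, or if a joint passes its speed limit or range.

## Working session

There is one attempt and no reset: what is moved stays moved. The work goes in short steps, Python scripts to look and compute and a shell command to move; the robot and the scene stay as the last step left them, time stands still between calls to the robot, and variables do not carry over. Pictures are saved under pics/ and viewed, and the job is handed in when it is done.

```bash
mkdir -p pics
cat > h.py <<'E'
import numpy as np, cv2
from cell import bot
def snap(name,fn=None):
    d=bot.get_image(name)
    if fn: cv2.imwrite('pics/'+fn,d['image'])
    return d
def pts(d):
    # world point map from z_map
    K=np.array([[d['fx'],0,d['cx']],[0,d['fy'],d['cy']],[0,0,1.]])
    h,w=d['z_map'].shape
    u,v=np.meshgrid(np.arange(w),np.arange(h))
    p=cv2.undistortPoints(np.stack([u,v],-1).reshape(-1,1,2).astype(float),K,np.array(d['distortion'])).reshape(h,w,2)
    z=d['z_map'][...,None]
    c=np.concatenate([p*z,z],-1)
    R=cv2.Rodrigues(np.array(d['rvec'],float))[0]
    return (c-np.array(d['tvec']).reshape(3))@R
E
python3 - <<'E'
from h import *
s=bot.get_state()
print({k:np.round(v,3) for k,v in s.items()})
for n in ['scene','top','wrist']:
    d=snap(n,n+'0.png'); print(n,d['fx'],d['cx'],np.round(-cv2.Rodrigues(np.array(d['rvec'],float))[0].T@np.array(d['tvec']).reshape(3),3))
    np.save(n+'0.npy',pts(d))
E
```

```text
{'t': np.float64(0.0), 'qpos': array([-1.255,  0.478,  0.022,  1.556, -0.011,  1.109, -0.083]), 'qvel': array([-0.001,  0.001,  0.001, -0.001, -0.001,  0.002,  0.   ]), 'tau': array([-0.0000e+00, -5.9645e+01,  1.6070e+00, -2.8120e+01,  1.2000e-02,
        9.0000e-03,  0.0000e+00]), 'position': array([0.277, 0.615, 0.23 ]), 'eef_rot': array([-0.   ,  0.21 ,  0.978, -0.001]), 'wrist_force': array([ 0.863,  1.196, -0.501]), 'torque': array([-0.005, -0.013, -0.001]), 'finger_gap': np.float64(0.085)}
scene 452.94723946668375 254.45102488865152 [ 0.175 -1.029  0.78 ]
top 391.9124319796454 262.79002259267565 [ 0.39  -0.281  1.128]
wrist 332.8597164113684 257.8858422390938 [0.216 0.643 0.372]
```

View pics/scene0.png

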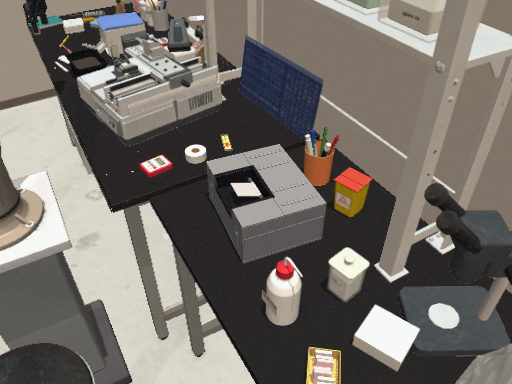

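View pics/top0.png

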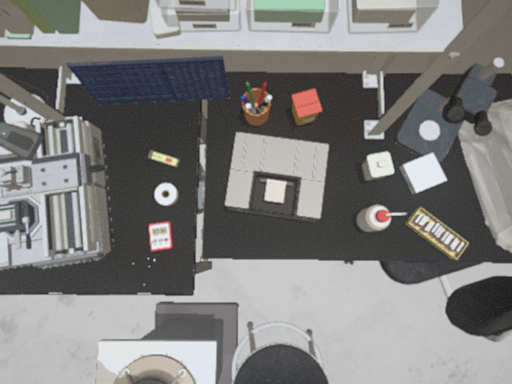

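View pics/wrist0.png

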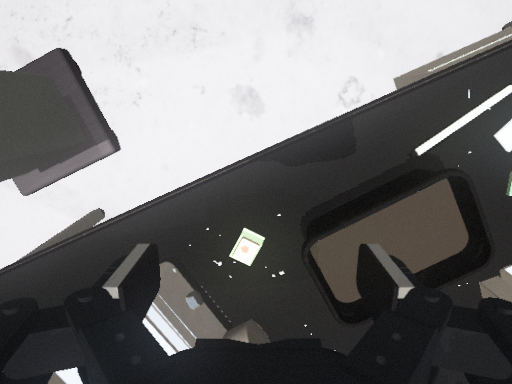

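The top view shows the case at about (278,178), yawed slightly, with the pocket and light paddle at (275,190). The dispenser is at (164,158), the roll at (166,194), the timer at (160,236) and the bottle at (375,218).

Run:
```python
from h import *
im=cv2.imread('pics/top0.png')
cv2.imwrite('pics/topcrop.png',cv2.resize(im[110:270,130:410],None,fx=2.8,fy=2.8,interpolation=cv2.INTER_CUBIC))
im=cv2.imread('pics/scene0.png')
cv2.imwrite('pics/scenecrop.png',cv2.resize(im[110:330,120:340],None,fx=2.7,fy=2.7,interpolation=cv2.INTER_CUBIC))
P=np.load('top0.npy')
def q(n,u,v): print(n,np.round(P[v,u],4))
for n,u,v in [('bench',215,230),('casetop',250,200),('casetop2',310,200),('casetop3',280,160),('padd',275,190),('pocketfloor',262,185),('roll',175,194),('disp',164,158),('timer',160,240),('bottle',375,225)]: q(n,u,v)
# lid top mask
z=P[...,2]; m=((z>0.105)&(z<0.125)).astype(np.uint8); m[:, :215]=0; m[:,340:]=0; m[:125]=0;m[230:]=0
cs,_=cv2.findContours(m,0,2); c=max(cs,key=cv2.contourArea)
w=P[c[:,0,1],c[:,0,0],:2].astype(np.float32); r=cv2.minAreaRect(w); print('lid rect',r, cv2.boxPoints(r))
```

```text
bench [ 0.4516 -0.1497  0.0011]
casetop [ 0.524  -0.2517  0.1169]
casetop2 [ 0.5263 -0.408   0.1155]
casetop3 [ 0.6323 -0.3293  0.1147]
padd [ 0.5531 -0.3169  0.1054]
pocketfloor [ 0.571  -0.2824  0.0761]
roll [ 0.5509 -0.0355  0.0234]
disp [0.6582 0.0042 0.0115]
timer [0.4211 0.001  0.018 ]
bottle [ 0.4637 -0.5754  0.1133]
lid rect ((0.593899667263031, -0.32099801301956177), (0.2500413656234741, 0.20082677900791168), 82.92430114746094) [[ 0.4788509  -0.4326976 ]
 [ 0.6781482  -0.45743555]
 [ 0.70894843 -0.20929843]
 [ 0.5096511  -0.18456048]]
```

View pics/topcrop.png

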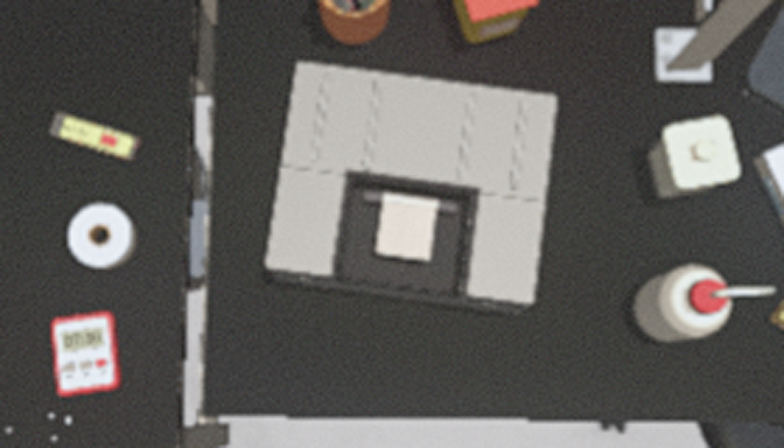

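View pics/scenecrop.png

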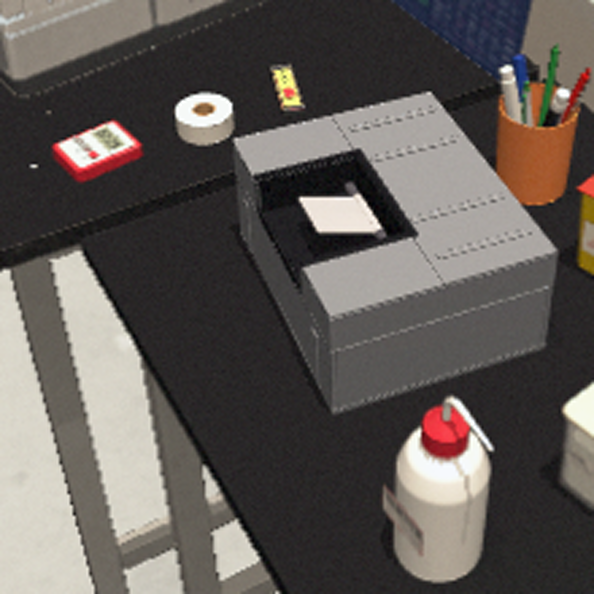

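```bash
python3 -m pendant '[[2.2,-4,0.7,0,0,0.15],[2.2,-4,0.7,0,0,0.15],[2.2,-4,0.7,0,0,0],[2.2,-4,0.7,0,0,0],[2.2,-4,0.7,0,0,0],[2.2,-4,0.7,0,0,0],[2.2,-4,0.7,0,0,0],[2.2,-4,0.7,0,0,0],[2.2,-4,0,0,0,0],[2.2,-4,0,0,0,0]]' -1
```

```text
t: 1.15
position: [0.4949, 0.2041, 0.2851]
eef_rot: [-0.002, 0.054, 0.999, -0.002]
wrist_force: [0.7, 0.2, -0.0]
finger_gap: 0.0
```

```bash
python3 -m pendant '[[0,-4.8,0,-0.018,-0.143,-0.015],[0,-4.8,0,-0.018,-0.143,0],[0,-4.8,0,-0.018,-0.143,0],[0,-4.8,0,-0.018,-0.143,0],[0,-4.8,0,-0.018,-0.143,0],[0,-4.8,0,-0.018,-0.143,0],[-0.5,-4.8,0,0,0,0],[-0.5,-4.8,0,0,0,0],[-0.5,-4.8,-1,0,0,0],[-0.5,-4.8,-1,0,0,0]]'
cat >> h.py <<'E'
from scipy.spatial.transform import Rotation as Rn
C=np.array([.594,-.321,0]); yaw=-0.1235
M=np.array([[np.cos(yaw),-np.sin(yaw),0],[np.sin(yaw),np.cos(yaw),0],[0,0,1]])  # cols: case axes
def rep():
    s=bot.get_state(); q=s['eef_rot']; R=Rn.from_quat([q[1],q[2],q[3],q[0]]).as_matrix()
    p=s['position']; print('t',round(float(s['t']),2),'pos',np.round(p,4),'case',np.round(M.T@(p-C),4),'zaxis(case)',np.round(M.T@R[:,2],3),'yaxis(case)',np.round(M.T@R[:,1],3),'q',np.round(s['qpos'],2),'F',np.round(s['wrist_force'],1),'gap',round(float(s['finger_gap']),4))
    return p,R
def go(case_xyz,a=None):
    """print world shift (cm) to the case-frame point and rotvec to pitch a (jaw along case y)"""
    p,R=rep(); d=(M@np.array(case_xyz)+C-p)*100; print('shift cm',np.round(d,2))
    if a is not None:
        z=np.array([np.cos(a),0,-np.sin(a)]);y=np.array([0,1,0.]);x=np.cross(y,z)
        T=M@np.stack([x,y,z],1); print('rot',np.round(Rn.from_matrix(T@R.T).as_rotvec(),3))
E
python3 -c "
from h import *
go([-.134,0,.142],.70)"
```

```text
t: 2.15
position: [0.4952, -0.1976, 0.2843]
eef_rot: [0.375, 0.071, 0.923, -0.036]
wrist_force: [-1.3, -0.8, 2.6]
finger_gap: -0.0001
t 2.15 pos [ 0.4952 -0.1976  0.2843] case [-0.1132  0.1103  0.2843] zaxis(case) [ 0.698 -0.033 -0.716] yaxis(case) [ 0.035  0.999 -0.013] q [-0.62 -0.27  0.85  2.42  0.76  0.18  1.  ] F [-1.3 -0.8  2.6] gap -0.0001
shift cm [ -3.42 -10.69 -14.23]
rot [-0.001 -0.098  0.035]
```

```bash
python3 -m pendant '[[-1,-3.5,0,0,0,0],[-1,-3.5,-1,0,0,0],[-1,-3.5,-1.5,0,0,0],[-0.5,0,-3,0,0,0],[0,0,-3,0,0,0.035],[0,0,-3,0,-0.05,0],[0,0,-2,0,-0.05,0]]'; 
python3 -c "
from h import *
go([-.134,0,.142],.70)"
```

```text
t: 2.85
position: [0.4588, -0.2811, 0.2372]
eef_rot: [0.356, 0.055, 0.933, -0.009]
wrist_force: [-0.5, 0.4, 0.4]
finger_gap: -0.0001
t 2.85 pos [ 0.4588 -0.2811  0.2372] case [-0.1391  0.0229  0.2372] zaxis(case) [ 0.665  0.025 -0.747] yaxis(case) [-0.013  1.     0.022] q [-0.86 -0.34  1.4   2.39 -0.14  0.17  2.22] F [-0.5  0.4  0.4] gap -0.0001
shift cm [ 0.22 -2.34 -9.52]
rot [-0.039 -0.14  -0.015]
```

```bash
cat > fk.py <<'E'
from h import *
import itertools
from scipy.optimize import least_squares
D=[([-1.255,.478,.022,1.556,-.011,1.109,-.083],[.277,.615,.23],[-0.,.21,.978,-.001]),]
E
python3 - <<'E'
from h import *
import itertools
from scipy.optimize import least_squares
s=bot.get_state()
print(np.round(s['qpos'],4),np.round(s['position'],4),np.round(s['eef_rot'],4))
def rq(q): return Rn.from_quat([q[1],q[2],q[3],q[0]])
D=[([-1.255,.478,.022,1.556,-.011,1.109,-.083],[.277,.615,.23],rq([0,.21,.978,-.001])),
(s['qpos'],s['position'],rq(s['eef_rot']))]
# third sample, from earlier printout (axes in case frame)
z=M@np.array([.698,-.033,-.716]);y=M@np.array([.035,.999,-.013]);x=np.cross(y,z)
D.append(([-.62,-.27,.85,2.42,.76,.18,1.0],[.4952,-.1976,.2843],Rn.from_matrix(np.stack([x,y,z],1))))
def fk(q,sg,b,c7,L):
    q=np.array(q)*sg
    R=Rn.from_euler('z',q[0]+b); p=np.array([0,0,L[0]])
    R=R*Rn.from_euler('y',q[1])*Rn.from_euler('z',q[2]); p=p+R.apply([0,0,L[1]])
    R=R*Rn.from_euler('y',q[3])*Rn.from_euler('z',q[4]); p=p+R.apply([0,0,L[2]])
    R=R*Rn.from_euler('y',q[5])*Rn.from_euler('z',q[6]+c7); p=p+R.apply([0,0,L[3]])
    return p,R
best=[]
for sg in itertools.product([1,-1],repeat=4):
    S=np.array([sg[0],1,sg[1],1,sg[2],1,sg[3]],float)
    for b0 in np.arange(-3,3,1.5):
      for c0 in np.arange(-3,3,1.5):
        def f(v):
            r=[]
            for q,p,R in D:
                pp,RR=fk(q,S,v[0],v[1],v[2:]); r+=list(pp-p)+list((RR*R.inv()).as_rotvec()*.3)
            return r
        o=least_squares(f,[b0,c0,.3,.42,.4,.3]); best.append((o.cost,sg,o.x,np.round(o.fun,3)))
best.sort(key=lambda t:t[0])
for b in best[:3]: print(b[0],b[1],np.round(b[2],3)); 
print(best[0][3])
E
```

```text
[-0.8633 -0.3369  1.3979  2.3873 -0.1443  0.1699  2.2233] [ 0.4588 -0.2811  0.2372] [ 0.3558  0.0553  0.9329 -0.0093]
0.00045556107627140445 (-1, -1, -1, -1) [-0.086 -4.785  0.322  0.531  0.485  0.354]
0.0004555610762714054 (-1, -1, -1, -1) [-0.086  1.498  0.322  0.531  0.485  0.354]
0.0004555610762714066 (-1, -1, -1, -1) [-0.086  1.498  0.322  0.531  0.485  0.354]
[-0.002  0.005 -0.007  0.    -0.    -0.004 -0.001  0.004  0.007 -0.014
  0.002 -0.009  0.001  0.007 -0.    -0.014  0.006 -0.013]
```

```bash
cat > fk.py <<'E'
from h import *
from scipy.optimize import least_squares
LO=np.array([-2.96,-.34,-1.41,.24,-1.37,.17,-2.96]);HI=np.array([2.96,2.1,1.46,2.44,4.51,1.92,2.96])
def fk(q,b=-.086,c7=1.498,L=(.322,.531,.485,.354)):
    q=np.array(q)*[-1,1,-1,1,-1,1,-1]
    R=Rn.from_euler('z',q[0]+b); p=np.array([0,0,L[0]])
    R=R*Rn.from_euler('y',q[1])*Rn.from_euler('z',q[2]); p=p+R.apply([0,0,L[1]]); el=p
    R=R*Rn.from_euler('y',q[3])*Rn.from_euler('z',q[4]); p=p+R.apply([0,0,L[2]]); wr=p
    R=R*Rn.from_euler('y',q[5])*Rn.from_euler('z',q[6]+c7); p=p+R.apply([0,0,L[3]])
    return p,R,el,wr
def tgt(case_xyz,a,psi=0):
    z=np.array([np.cos(a)*np.cos(psi),np.cos(a)*np.sin(psi),-np.sin(a)]);y=np.array([-np.sin(psi),np.cos(psi),0])
    return C+M@np.array(case_xyz), Rn.from_matrix(M@np.stack([np.cross(y,z),y,z],1))
def ik(p,R,seeds=12,q0=None,rng=np.random.default_rng(0)):
    best=None
    for i in range(seeds):
        s=LO+(HI-LO)*rng.uniform(.1,.9,7) if q0 is None or i else np.clip(q0,LO+.01,HI-.01)
        def f(q):
            pp,RR,_,_=fk(q); m=np.minimum(q-LO,HI-q)
            return np.r_[(pp-p)*20,(RR*R.inv()).as_rotvec()*8,np.clip(.15-m,0,1)*.05]
        o=least_squares(f,s,bounds=(LO,HI),max_nfev=60)
        e=np.abs(o.fun[:6]).max(); m=np.minimum(o.x-LO,HI-o.x).min()
        if best is None or o.cost<best[0]: best=(o.cost,o.x,m)
    pp,RR,el,wr=fk(best[1]); 
    return best[1],np.linalg.norm(pp-p),np.linalg.norm((RR*R.inv()).as_rotvec()),best[2],el,wr
E
python3 - <<'E'
from fk import *
for psi in (0,-.4,.4):
  for a in (.5,.7,.9,1.1):
    for pt in ([-.134,0,.142],[-.07,0,.091],[-.06,0,.16]):
        q,e,r,m,el,wr=ik(*tgt(pt,a,psi)); print(psi,a,pt,'err',round(e*1000,1),round(r,3),'mar',round(m,2),np.round(q,2),'el',np.round(el,2),'wr',np.round(wr,2))
E
```

```text
0 0.5 [-0.134, 0, 0.142] err 28.0 0.055 mar 0.0 [ 1.83  0.78 -1.    2.44  3.99  0.42 -1.36] el [-0.13 -0.35  0.7 ] wr [ 0.17 -0.31  0.32]
0 0.5 [-0.07, 0, 0.091] err 0.0 0.0 mar 0.01 [ 1.55  0.89 -0.84  2.43  3.64  0.65 -1.04] el [-0.03 -0.41  0.66] wr [ 0.22 -0.27  0.26]
0 0.5 [-0.06, 0, 0.16] err 0.0 0.0 mar 0.01 [ 0.3   0.53  0.57  2.43  4.07  1.11 -2.06] el [ 0.25 -0.1   0.78] wr [ 0.23 -0.28  0.33]
0 0.7 [-0.134, 0, 0.142] err 9.6 0.02 mar 0.0 [ 1.55  0.43 -0.77  2.44  4.2   0.39 -1.88] el [-0.02 -0.22  0.8 ] wr [ 0.2  -0.28  0.37]
0 0.7 [-0.07, 0, 0.091] err 0.0 0.0 mar 0.06 [ 0.67  0.5   0.08  2.38  4.05  0.72 -1.94] el [ 0.19 -0.18  0.79] wr [ 0.26 -0.28  0.32]
0 0.7 [-0.06, 0, 0.16] err 0.0 0.0 mar 0.09 [ 0.25  0.38  0.54  2.35  4.29  0.74 -2.31] el [ 0.19 -0.07  0.82] wr [ 0.27 -0.28  0.39]
0 0.9 [-0.134, 0, 0.142] err 0.0 0.0 mar 0.04 [ 1.87  0.68 -1.37  2.38  1.53  0.24  0.76] el [-0.12 -0.31  0.73] wr [ 0.24 -0.28  0.42]
0 0.9 [-0.07, 0, 0.091] err 0.0 0.0 mar 0.15 [ 1.6   0.81 -1.18  2.29  1.95  0.32  0.36] el [-0.04 -0.38  0.69] wr [ 0.31 -0.29  0.37]
0 0.9 [-0.06, 0, 
[... 3131 characters left out ...]
.25 -0.36  0.42]
0.4 0.9 [-0.07, 0, 0.091] err 0.0 0.0 mar 0.15 [ 1.71  0.98 -1.26  2.14  0.94  0.37  1.83] el [-0.1  -0.43  0.62] wr [ 0.31 -0.37  0.37]
0.4 0.9 [-0.06, 0, 0.16] err 0.0 0.0 mar 0.23 [ 0.69  0.37  0.09  2.1  -1.14  0.71 -2.73] el [ 0.14 -0.14  0.82] wr [ 0.32 -0.37  0.44]
0.4 1.1 [-0.134, 0, 0.142] err 0.0 0.0 mar 0.24 [ 1.7   0.58 -1.17  2.15  0.28  0.49  2.29] el [-0.06 -0.28  0.77] wr [ 0.31 -0.35  0.46]
0.4 1.1 [-0.07, 0, 0.091] err 0.0 0.0 mar 0.29 [ 1.52  0.77 -1.12  2.07  0.67  0.47  1.93] el [-0.01 -0.37  0.7 ] wr [ 0.37 -0.36  0.41]
0.4 1.1 [-0.06, 0, 0.16] err 0.0 0.0 mar 0.36 [ 1.47  0.56 -1.02  2.02  0.18  0.53  2.31] el [ 0.   -0.28  0.77] wr [ 0.38 -0.36  0.48]
```

```bash
python3 -m pendant '[[1,0,1,0.01,0.13,0],[1,0,1,0.01,0.13,0],[1,0,1,0.01,0.13,0],[1,0,0,0.01,0.13,0],[1,0,0,0.01,0.13,0],[1,0,0,0.01,0.13,0]]' ; 
python3 -c "
from fk import *
go([-.1,0,.25],1.0)
s=bot.get_state();p,R,e,w=fk(s['qpos']);print(p,e,w)
for pt in ([-.134,0,.2],[-.13,0,.142],[-.072,0,.09],[-.06,0,.16]):
    q,e,r,m,el,wr=ik(*tgt(pt,1.,0),seeds=4,q0=s['qpos']); print(pt,'err',round(e*1000,1),round(r,3),'mar',round(m,2),np.round(q,2))
"
```

```text
t: 3.45
position: [0.4416, -0.2315, 0.3019]
eef_rot: [0.035, 0.057, 0.998, -0.007]
wrist_force: [0.1, 0.4, -1.1]
finger_gap: 0.0001
t 3.45 pos [ 0.4416 -0.2315  0.3019] case [-0.1623  0.0701  0.3019] zaxis(case) [ 0.071 -0.01  -0.997] yaxis(case) [-0.009  1.    -0.011] q [-1.29 -0.34  1.45  1.98  0.37  1.16  1.48] F [ 0.1  0.4 -1.1] gap 0.0001
shift cm [ 5.32 -7.72 -5.19]
rot [-0.049 -0.498 -0.007]
[ 0.41363836 -0.22717053  0.30583913] [-0.06328239 -0.16375812  0.82313832] [ 0.38977862 -0.21848933  0.65892743]
[-0.134, 0, 0.2] err 0.0 0.0 mar 0.13 [ 1.83  0.28 -1.24  2.28 -0.2   0.3   2.29]
[-0.13, 0, 0.142] err 0.0 0.0 mar 0.02 [ 1.4   0.3  -0.78  2.31 -0.71  0.19  2.83]
[-0.072, 0, 0.09] err 0.0 0.0 mar 0.15 [ 1.53  0.73 -1.14  2.24  1.52  0.32  0.71]
[-0.06, 0, 0.16] err 0.0 0.0 mar 0.15 [ 1.61  0.61 -1.26  2.18  1.02  0.35  1.13]
```

```bash
cat > sim.py <<'E'
from fk import *
def jac(q):
    p0,R0,_,_=fk(q); J=np.zeros((6,7)); h=1e-5
    for i in range(7):
        d=np.array(q,float); d[i]+=h; p,R,_,_=fk(d); J[:3,i]=(p-p0)/h; J[3:,i]=(R*R0.inv()).as_rotvec()/h
    return J,p0,R0
def run(q,rows,lam=.02,sub=2):
    q=np.array(q,float)
    for r in rows:
        _,p0,R0=jac(q); pt=p0+np.array(r[:3])/100; Rt=Rn.from_rotvec(r[3:])*R0
        for k in range(6):
            J,p,R=jac(q); e=np.r_[pt-p,(Rt*R.inv()).as_rotvec()]
            free=np.ones(7,bool)
            for _ in range(3):
                Jf=J*free; dq=Jf.T@np.linalg.solve(Jf@Jf.T+lam**2*np.eye(6),e)
                bad=((q+dq<LO)|(q+dq>HI))&free
                if not bad.any(): break
                free&=~bad
            q=np.clip(q+dq,LO,HI)
    return q
S0=[-1.255,.478,.022,1.556,-.011,1.109,-.083]
E
python3 - <<'E'
from sim import *
A=[[2.2,-4,.7,0,0,.15]]*2+[[2.2,-4,.7,0,0,0]]*6+[[2.2,-4,0,0,0,0]]*2
q=run(S0,A);print(np.round(q,2),fk(q)[0])
B=[[0,-4,0,-.018,-.143,0]]*6+[[-.3,-4,0,0,0,0]]*4
q=run(q,B);print(np.round(q,2),fk(q)[0],'real [-0.62 -0.27  0.85  2.42  0.76  0.18  1.  ]')
E
```

```text
[-0.66  0.2   0.17  1.82 -0.04  1.12  0.98] [0.49488732 0.2194253  0.27883206]
[-0.82 -0.3   0.98  2.3   0.53  0.21  1.21] [ 0.55738754 -0.1706021   0.34132963] real [-0.62 -0.27  0.85  2.42  0.76  0.18  1.  ]
```

Run:
```python
from sim import *
q0=bot.get_state()['qpos']
def seg(a,b):
    d=(np.array(b)-a)*100; n=int(np.ceil(np.abs(d).max()/4)); return [list(d/n)+[0,0,0]]*n
for nm,way in {
 'direct out':[(.65,-.3,.25),(.47,-.306,.25)],
 'left':[(.5,.2,.3),(.65,.2,.25),(.65,-.3,.25),(.47,-.306,.25)],
 'left2':[(.5,.4,.3),(.62,.4,.25),(.65,0,.25),(.65,-.3,.25),(.47,-.306,.25)],
 'right':[(.45,-.5,.3),(.6,-.6,.25),(.65,-.3,.25),(.47,-.306,.25)],
 'left far y':[(.25,.6,.3),(.6,.5,.3),(.68,0,.22),(.65,-.3,.22),(.47,-.306,.25)],
}.items():
    q=q0; p=fk(q)[0]; print(nm)
    for w in way:
        q=run(q,seg(p,w)); p=fk(q)[0]; print('   ',w,np.round(p,2),np.round(q,2))
```

```text
direct out
    (0.65, -0.3, 0.25) [ 0.47 -0.21  0.34] [-1.39 -0.34  1.45  1.91  0.4   1.16  1.4 ]
    (0.47, -0.306, 0.25) [ 0.41 -0.27  0.29] [-1.18 -0.34  1.45  2.04  0.41  1.01  1.55]
left
    (0.5, 0.2, 0.3) [0.5 0.2 0.3] [-1.49  0.31  1.2   1.84 -0.27  1.14  1.25]
    (0.65, 0.2, 0.25) [0.65 0.2  0.25] [-1.07  0.61  1.    1.58 -0.51  1.18  1.46]
    (0.65, -0.3, 0.25) [ 0.65 -0.3   0.25] [-0.25  0.65  0.94  1.5  -0.57  1.21  2.22]
    (0.47, -0.306, 0.25) [ 0.47 -0.31  0.25] [-0.37  0.38  1.09  1.87 -0.42  1.06  2.33]
left2
    (0.5, 0.4, 0.3) [0.5 0.4 0.3] [-1.46  0.47  0.93  1.6  -0.34  1.22  0.97]
    (0.62, 0.4, 0.25) [0.62 0.4  0.25] [-1.21  0.67  0.85  1.41 -0.46  1.23  1.12]
    (0.65, 0, 0.25) [ 0.65 -0.    0.25] [-0.75  0.51  0.91  1.66 -0.43  1.11  1.72]
    (0.65, -0.3, 0.25) [ 0.65 -0.3   0.25] [-0.21  0.62  0.86  1.5  -0.52  1.19  2.18]
    (0.47, -0.306, 0.25) [ 0.47 -0.31  0.25] [-0.31  0.34  0.99  1.87 -0.36  1.04  2.28]
right
    (0.45, -0.5, 0.3) [ 0.33 -0.39  0.36] [-0.94 -0.34  1.45  1.85  0.35  1.22  1.89]
    (0.6, -0.6, 0.25) [ 0.39 -0.38  0.36] [-1.04 -0.34  1.45  1.87  0.41  1.11  1.75]
    (0.65, -0.3, 0.25) [ 0.5  -0.21  0.33] [-1.44 -0.34  1.45  1.96  0.55  1.03  1.26]
    (0.47, -0.306, 0.25) [ 0.43 -0.29  0.27] [-1.2  -0.34  1.45  2.09  0.54  0.87  1.44]
left far y
    (0.25, 0.6, 0.3) [0.25 0.6  0.3 ] [-1.48  0.38  0.25  1.54 -0.02  1.22  0.21]
    (0.6, 0.5, 0.3) [0.6 0.5 0.3] [-0.99  0.61  0.31  1.21 -0.12  1.31  0.75]
    (0.68, 0, 0.22) [ 0.68 -0.    0.22] [-0.4   0.47  0.41  1.62 -0.19  1.03  1.51]
    (0.65, -0.3, 0.22) [ 0.65 -0.3   0.22] [ 0.04  0.54  0.44  1.53 -0.27  1.06  2.  ]
    (0.47, -0.306, 0.25) [ 0.47 -0.31  0.25] [ 0.06  0.24  0.51  1.87 -0.17  1.    2.1 ]
```

Run:
```python
from sim import *
P=np.load('top0.npy'); Q=P.reshape(-1,3); Q=Q[np.isfinite(Q).all(1)]
for (x0,x1,y0,y1) in [(.2,.72,.3,.7),(.2,.72,.1,.3),(.2,.72,-.15,.1),(.55,.74,-.5,-.15),(.74,.85,-.5,.4)]:
    s=Q[(Q[:,0]>x0)&(Q[:,0]<x1)&(Q[:,1]>y0)&(Q[:,1]<y1)]; print((x0,x1,y0,y1),len(s),s[:,2].max() if len(s) else None)
q0=bot.get_state()['qpos']
def seg(a,b,rot=(0,0,0),k=4):
    d=(np.array(b)-a)*100; n=int(np.ceil(max(np.abs(d).max()/k,np.linalg.norm(rot)/.14))); return [list(d/n)+list(np.array(rot)/n)]*n
def w(c): return C+M@np.array(c)
pre=w([-.11,0,.25]); yy=M@[0,1,0]
for nm,way in {
 'left':[(.5,.2,.3),(.65,.2,.25),(.65,-.3,.25)],
 'left far y':[(.25,.6,.3),(.6,.5,.3),(.68,0,.22),(.65,-.3,.22)],
 'lf2':[(.25,.6,.3),(.5,.35,.25),(.65,0,.22),(.65,-.3,.22)],
}.items():
    q=q0; p=fk(q)[0]; print(nm)
    for v in way+[pre]:
        q=run(q,seg(p,v)); p=fk(q)[0]; print('   ',v,np.round(p,2),np.round(q,2))
    for c,r in (([-.135,0,.19],-.57),([-.10,0,.135],0),([-.072,0,.088],0),([-.055,0,.14],0)):
        q=run(q,seg(p,w(c),r*yy,2)); p=fk(q)[0]; print('  c',c,np.round(M.T@(p-C),3),np.round(q,2),'z',np.round(M.T@fk(q)[1].as_matrix()[:,2],2))
```

```text
(0.2, 0.72, 0.3, 0.7) 4200 0.26467057270687794
(0.2, 0.72, 0.1, 0.3) 17461 0.2978258180344709
(0.2, 0.72, -0.15, 0.1) 13978 0.030695137597025437
(0.55, 0.74, -0.5, -0.15) 7232 0.49770805175695537
(0.74, 0.85, -0.5, 0.4) 35309 0.5895286078891006
left
    (0.5, 0.2, 0.3) [0.5 0.2 0.3] [-1.49  0.31  1.2   1.84 -0.27  1.14  1.25]
    (0.65, 0.2, 0.25) [0.65 0.2  0.25] [-1.07  0.61  1.    1.58 -0.51  1.18  1.46]
    (0.65, -0.3, 0.25) [ 0.65 -0.3   0.25] [-0.25  0.65  0.94  1.5  -0.57  1.21  2.22]
    [ 0.48483781 -0.30744951  0.25      ] [ 0.48 -0.31  0.25] [-0.35  0.41  1.07  1.84 -0.44  1.07  2.33]
  c [-0.135, 0, 0.19] [-0.132  0.001  0.197] [ 1.74  0.22 -1.09  2.33 -0.83  0.25  2.93] z [ 0.61 -0.02 -0.79]
  c [-0.1, 0, 0.135] [-0.099 -0.01   0.166] [ 1.45  0.32 -0.85  2.28 -0.81  0.18  2.92] z [ 0.59 -0.01 -0.8 ]
  c [-0.072, 0, 0.088] [-0.066 -0.018  0.137] [ 1.22  0.39 -0.63  2.2  -0.82  0.18  2.92] z [ 0.57  0.01 -0.82]
  c [-0.055, 0, 0.14] [-0.055 -0.     0.14 ] [ 1.13  0.37 -0.58  2.2  -0.88  0.18  2.93] z [ 0.57  0.01 -0.82]
left far y
    (0.25, 0.6, 0.3) [0.25 0.6  0.3 ] [-1
[... 1026 characters left out ...]
2) [0.65 0.   0.22] [-0.47  0.43  0.49  1.69 -0.21  1.    1.54]
    (0.65, -0.3, 0.22) [ 0.65 -0.3   0.22] [ 0.    0.55  0.51  1.53 -0.31  1.07  2.03]
    [ 0.48483781 -0.30744951  0.25      ] [ 0.48 -0.31  0.25] [ 0.    0.28  0.58  1.84 -0.2   1.01  2.12]
  c [-0.135, 0, 0.19] [-0.135 -0.     0.19 ] [ 1.77  0.26 -1.14  2.34 -0.67  0.21  2.79] z [ 0.6  -0.02 -0.8 ]
  c [-0.1, 0, 0.135] [-0.099 -0.011  0.173] [ 1.44  0.3  -0.84  2.26 -0.69  0.21  2.79] z [ 0.58 -0.   -0.81]
  c [-0.072, 0, 0.088] [-0.066 -0.018  0.143] [ 1.19  0.37 -0.6   2.19 -0.71  0.21  2.79] z [ 0.56  0.02 -0.83]
  c [-0.055, 0, 0.14] [-0.055 -0.     0.14 ] [ 1.13  0.37 -0.59  2.19 -0.71  0.19  2.75] z [ 0.56  0.02 -0.83]
```

```bash
cat >> sim.py <<'E'
def seg(a,b,rot=(0,0,0),k=4):
    d=(np.array(b)-a)*100; n=int(np.ceil(max(np.abs(d).max()/k,np.linalg.norm(rot)/.14,1))); return [list(d/n)+list(np.array(rot)/n)]*n
def w(c): return C+M@np.array(c)
E
python3 - <<'E'
from sim import *
q0=bot.get_state()['qpos']
pre=w([-.11,0,.25])
for psi in (0,.3):
 for flip in (0,-np.pi):
  yaw2=flip+psi
  for nm,way in {
 'left':[(.5,.2,.3),(.65,.15,.25),(.65,-.3,.25)],
 'lf2':[(.25,.6,.3),(.5,.35,.3),(.65,0,.25),(.65,-.3,.25)],
  }.items():
    q=q0; p=fk(q)[0]; print(nm,psi,flip)
    for i,v in enumerate(way+[pre]):
        q=run(q,seg(p,v,(0,0,yaw2 if i==len(way) else 0))); p=fk(q)[0]
    print(np.round(p,2),np.round(q,2))
    yy=M@[-np.sin(psi),np.cos(psi),0]
    for c,r in (([-.135,0,.19],-.5),([-.10,0,.135],0),([-.072,0,.088],0),([-.055,0,.14],0)):
        q=run(q,seg(p,w(c),r*yy,2)); p=fk(q)[0]; print('  c',c,np.round(M.T@(p-C),3),np.round(q,2),'z',np.round(M.T@fk(q)[1].as_matrix()[:,2],2))
E
```

```text
left 0 0
[ 0.48 -0.31  0.25] [-0.35  0.41  1.07  1.84 -0.44  1.07  2.33]
  c [-0.135, 0, 0.19] [-0.135  0.     0.19 ] [ 0.88  0.12 -0.19  2.29 -0.89  0.39  2.93] z [ 0.54 -0.02 -0.84]
  c [-0.1, 0, 0.135] [-0.1    0.     0.135] [ 1.14  0.31 -0.55  2.27 -0.89  0.18  2.95] z [ 0.54 -0.02 -0.84]
  c [-0.072, 0, 0.088] [-0.067 -0.008  0.114] [ 0.97  0.38 -0.41  2.2  -0.91  0.18  2.95] z [ 0.53 -0.01 -0.85]
  c [-0.055, 0, 0.14] [-0.055 -0.     0.14 ] [ 0.85  0.33 -0.29  2.18 -0.84  0.25  2.82] z [ 0.53 -0.01 -0.85]
lf2 0 0
[ 0.48 -0.31  0.25] [-0.03  0.28  0.62  1.84 -0.22  1.01  2.13]
  c [-0.135, 0, 0.19] [-0.135  0.     0.19 ] [ 0.77  0.12 -0.07  2.29 -0.92  0.41  2.96] z [ 0.54 -0.02 -0.84]
  c [-0.1, 0, 0.135] [-0.1    0.     0.135] [ 1.13  0.31 -0.54  2.27 -0.9   0.19  2.96] z [ 0.54 -0.02 -0.84]
  c [-0.072, 0, 0.088] [-0.067 -0.008  0.114] [ 0.97  0.38 -0.4   2.2  -0.92  0.19  2.96] z [ 0.53 -0.01 -0.85]
  c [-0.055, 0, 0.14] [-0.055 -0.     0.14 ] [ 0.85  0.33 -0.29  2.18 -0.84  0.25  2.83] z [ 0.53 -0.01 -0.85]
left 0 -3.141592653589793
[ 0.48 -0.31  0.25] [-0.45  0.77  1.44  1
[... 2407 characters left out ...]
2  1.07  2.07 -1.37  1.    0.34] z [ 0.39  0.14 -0.91]
  c [-0.055, 0, 0.14] [-0.055  0.     0.14 ] [-0.23  0.67  1.14  2.02 -1.26  1.04  0.2 ] z [ 0.39  0.14 -0.91]
lf2 0.3 -3.141592653589793
[ 0.48 -0.31  0.25] [-0.43  0.66  1.3   1.73 -0.6   1.32 -0.37]
  c [-0.135, 0, 0.19] [-0.135  0.     0.19 ] [-0.23  0.4   1.14  2.12 -1.01  0.94  0.14] z [ 0.39  0.14 -0.91]
  c [-0.1, 0, 0.135] [-0.1   -0.     0.135] [-0.13  0.53  1.02  2.1  -1.17  0.92  0.24] z [ 0.39  0.14 -0.91]
  c [-0.072, 0, 0.088] [-0.072 -0.     0.088] [-0.08  0.64  0.93  2.07 -1.29  0.89  0.3 ] z [ 0.39  0.14 -0.91]
  c [-0.055, 0, 0.14] [-0.055  0.     0.14 ] [-0.14  0.58  0.99  2.02 -1.17  0.93  0.16] z [ 0.39  0.14 -0.91]
```

```bash
python3 -m pendant '[[0.5,4.2,0,0,0,0],[0.5,4.2,0,0,0,0],[0.5,4.2,0,0,0,0],[0.5,4.2,0,0,0,0],[0.5,4.2,0,0,0,0],[0.5,4.2,0,0,0,0],[0.5,4.2,0,0,0,0],[0.5,4.2,0,0,0,0],[0.5,4.2,0,0,0,0],[0.5,4.2,0,0,0,0]]' ; python3 -m pendant '[[4,-0.5,-1,0,0,0],[4,-0.5,-1,0,0,0],[4,-0.5,-1,0,0,0],[4,-0.5,-1,0,0,0]]'; python3 -c "
from h import *
rep()"
```

```text
t: 4.45
position: [0.4927, 0.2019, 0.3031]
eef_rot: [0.035, 0.06, 0.998, -0.003]
wrist_force: [1.4, 0.1, 0.7]
finger_gap: -0.0004
t: 4.85
position: [0.6515, 0.2018, 0.2573]
eef_rot: [0.031, 0.043, 0.999, -0.001]
wrist_force: [0.7, 0.6, 1.3]
finger_gap: 0.0
t 4.85 pos [0.6515 0.2018 0.2573] case [-0.0074  0.5259  0.2573] zaxis(case) [ 0.062  0.004 -0.998] yaxis(case) [-0.038  0.999  0.001] q [-1.01  0.59  0.92  1.6  -0.49  1.14  1.5 ] F [0.7 0.6 1.3] gap 0.0
```

Run:
```python
from sim import *
q0=bot.get_state()['qpos']
pre=w([-.11,0,.25])
for psi in (0,.3):
 for nm,way in {
 'flip here':[((.65,.0,.25),1),((.65,-.3,.25),0),(pre,0)],
 'flip trav':[((.65,-.3,.25),1),(pre,0)],
 'nofliphere':[((.65,-.3,.25),0),(pre,0)],
  }.items():
    q=q0; p=fk(q)[0]; print(nm,psi)
    for v,f in way:
        q=run(q,seg(p,v,(0,0,(psi-np.pi)*f))); p=fk(q)[0]
        print('  ',np.round(p,2),np.round(q,2))
    if nm=='nofliphere': continue
    yy=M@[-np.sin(psi),np.cos(psi),0]
    for c,r in (([-.135,0,.19],-.62),([-.10,0,.135],0),([-.072,0,.088],0),([-.055,0,.14],0)):
        q=run(q,seg(p,w(c),r*yy,2)); p=fk(q)[0]; print('  c',c,np.round(M.T@(p-C),3),np.round(q,2),'z',np.round(M.T@fk(q)[1].as_matrix()[:,2],2))
```

```text
flip here 0
   [ 0.65 -0.    0.25] [-0.88  0.92  1.45  1.55 -0.89  1.55 -1.06]
   [ 0.65 -0.3   0.25] [-0.34  0.95  1.35  1.37 -0.87  1.55 -0.73]
   [ 0.48 -0.31  0.25] [-0.46  0.78  1.45  1.74 -0.74  1.4  -0.52]
  c [-0.135, 0, 0.19] [-0.135  0.     0.19 ] [-0.42  0.36  1.3   2.28 -1.27  0.76  0.12] z [ 0.53  0.   -0.85]
  c [-0.1, 0, 0.135] [-0.1    0.     0.135] [ 0.07  0.34  0.67  2.26 -1.37  0.54  0.21] z [ 0.53  0.   -0.85]
  c [-0.072, 0, 0.088] [-0.072 -0.     0.088] [ 0.84  0.41 -0.26  2.23 -1.37  0.21  0.29] z [ 0.53  0.   -0.85]
  c [-0.055, 0, 0.14] [-0.055  0.     0.14 ] [ 0.66  0.32 -0.07  2.18 -1.03  0.31 -0.11] z [ 0.53  0.   -0.85]
flip trav 0
   [ 0.65 -0.3   0.25] [-0.36  1.01  1.44  1.37 -0.95  1.61 -0.68]
   [ 0.48 -0.31  0.25] [-0.46  0.78  1.45  1.74 -0.74  1.4  -0.53]
  c [-0.135, 0, 0.19] [-0.135  0.     0.19 ] [-0.42  0.35  1.3   2.28 -1.26  0.75  0.12] z [ 0.53  0.   -0.85]
  c [-0.1, 0, 0.135] [-0.1    0.     0.135] [ 0.08  0.34  0.67  2.26 -1.37  0.54  0.21] z [ 0.53  0.   -0.85]
  c [-0.072, 0, 0.088] [-0.072 -0.     0.088] [ 0.84  0.41 -0.25  2.23 -1.37
[... 993 characters left out ...]
.36  0.98  1.4   1.37 -0.91  1.57 -0.41]
   [ 0.48 -0.31  0.25] [-0.48  0.78  1.46  1.74 -0.73  1.38 -0.23]
  c [-0.135, 0, 0.19] [-0.135  0.     0.19 ] [-0.24  0.46  1.25  2.19 -1.24  1.04  0.41] z [ 0.51  0.16 -0.85]
  c [-0.1, 0, 0.135] [-0.1   -0.     0.135] [-0.07  0.53  1.    2.17 -1.36  0.94  0.48] z [ 0.51  0.16 -0.85]
  c [-0.072, 0, 0.088] [-0.072 -0.     0.088] [ 0.24  0.51  0.56  2.14 -1.37  0.73  0.51] z [ 0.51  0.16 -0.85]
  c [-0.055, 0, 0.14] [-0.055  0.     0.14 ] [ 0.18  0.43  0.61  2.09 -1.21  0.75  0.32] z [ 0.51  0.16 -0.85]
nofliphere 0.3
   [ 0.65 -0.3   0.25] [-0.22  0.64  0.9   1.48 -0.55  1.22  2.23]
   [ 0.48 -0.31  0.25] [-0.31  0.39  1.01  1.83 -0.42  1.08  2.34]
```

```bash
python3 -m pendant '[[0,-4.2,0,0,0,-0.145],[0,-4.2,0,0,0,-0.145],[0,-4.2,0,0,0,-0.145],[0,-4.2,0,0,0,-0.145],[0,-4.2,0,0,0,-0.145],[0,-4.2,0,0,0,-0.145],[0,-4.2,0,0,0,-0.145],[0,-4.2,0,0,0,-0.145],[0,-4.2,0,0,0,-0.145],[0,-4.2,0,0,0,-0.145],[0,-4.2,0,0,0,-0.145],[0,-4.2,0,0,0,-0.145]]' ; python3 -m pendant '[[-2,0,0,0,0,-0.14],[-2,0,0,0,0,-0.14],[-2,0,0,0,0,-0.14],[-2,0,0,0,0,-0.14],[-2,0,0,0,0,-0.14],[-2,0,0,0,0,-0.14],[-2,0,0,0,0,-0.14],[-2,0,0,0,0,-0.14]]'; python3 -c "
from h import *
rep()"
```

```text
t: 6.05
position: [0.6532, -0.3082, 0.247]
eef_rot: [0.013, 0.805, 0.593, -0.024]
wrist_force: [0.8, 0.3, 0.7]
finger_gap: 0.0
t: 6.85
position: [0.485, -0.3163, 0.2424]
eef_rot: [-0.004, 0.998, 0.048, -0.032]
wrist_force: [0.0, -0.4, -0.2]
finger_gap: 0.0002
t 6.85 pos [ 0.485  -0.3163  0.2424] case [-0.1087 -0.0088  0.2424] zaxis(case) [-0.064 -0.004 -0.998] yaxis(case) [ 0.218 -0.976 -0.01 ] q [-0.41  0.8   1.43  1.79 -0.77  1.35 -0.26] F [ 0.  -0.4 -0.2] gap 0.0002
```

```bash
python3 -m pendant '[[-0.5,0.25,-1,0.012,-0.128,0],[-0.5,0.25,-1,0.012,-0.128,0],[-0.5,0.25,-1,0.012,-0.128,0],[-0.5,0.25,-1,0.012,-0.128,0],[-0.5,0.25,-1,0.012,-0.128,0],[0,0,-1,0,0,0],[0,0,0,0,0,0]]'; python3 -c "
from h import *
go([-.107,-.008,.140])
snap('scene','s1.png');snap('wrist','w1.png')
"
```

```text
t: 7.55
position: [0.4557, -0.3016, 0.1797]
eef_rot: [-0.015, 0.955, 0.044, 0.293]
wrist_force: [-0.2, 0.1, 0.3]
finger_gap: -0.0001
t 7.55 pos [ 0.4557 -0.3016  0.1797] case [-0.1396  0.0022  0.1797] zaxis(case) [ 0.548  0.123 -0.828] yaxis(case) [ 0.215 -0.977 -0.003] q [-0.14  0.36  1.05  2.28 -1.36  0.79  0.42] F [-0.2  0.1  0.3] gap -0.0001
shift cm [ 3.11 -1.42 -3.97]
```

View pics/s1.png

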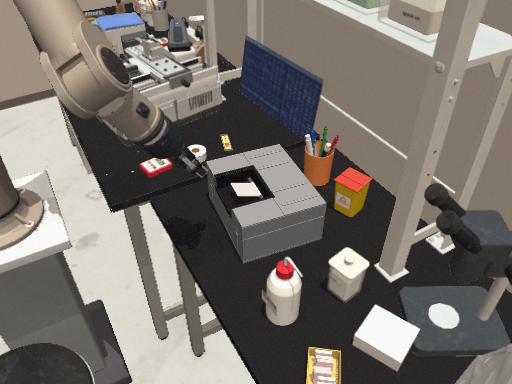

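View pics/w1.png

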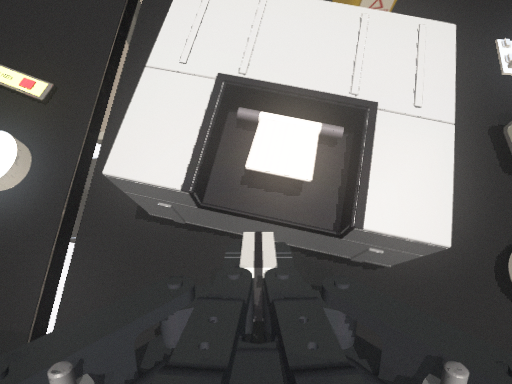

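The wrist view shows the shut fingertips at about (258,240), the paddle's free edge from (247,172) to (312,181), and the pocket open below it. I'll check the paddle edge in 3D.

Run:
```python
from h import *
d=snap('wrist'); P=pts(d); im=d['image']
for u,v in [(252,168),(280,174),(308,176),(265,118),(318,124),(280,200),(280,220),(285,227),(258,236),(262,262),(150,190),(400,245)]:
    print((u,v),np.round(M.T@(P[v,u]-C),4),im[v,u])
```

```text
(252, 168) [-0.0723  0.0211  0.112 ] [254 255 255]
(280, 174) [-0.0724  0.0003  0.1117] [255 255 255]
(308, 176) [-0.0693 -0.0198  0.1109] [254 255 255]
(265, 118) [-0.0209  0.0221  0.0976] [254 255 255]
(318, 124) [-0.016  -0.0213  0.0959] [249 252 253]
(280, 200) [-0.0809 -0.0035  0.0779] [86 89 93]
(280, 220) [-0.097  -0.0067  0.0772] [62 62 67]
(285, 227) [-0.1018 -0.0117  0.0772] [43 44 46]
(258, 236) [-0.136   0.0026  0.1933] [54 53 54]
(262, 262) [-0.1489 -0.0017  0.2127] [106 110 112]
(150, 190) [-0.1012  0.0934  0.0999] [96 98 99]
(400, 245) [-0.1016 -0.0955  0.0956] [ 99 101 103]
```

```bash
python3 -m pendant '[[2,-0.35,-2.7,0,0,0],[2,-0.35,-2.7,0,0,0],[1.3,-0.16,-2,0,0,0],[0,0,0,0,0,0]]'; python3 -c "
from h import *
go([-.072,0,.089])
snap('wrist','w2.png')
"
```

```text
t: 8.1
position: [0.4883, -0.3102, 0.1288]
eef_rot: [-0.016, 0.957, 0.047, 0.285]
wrist_force: [-1.2, 0.2, 0.9]
finger_gap: 0.0001
t 8.1 pos [ 0.4883 -0.3102  0.1288] case [-0.1062 -0.0023  0.1288] zaxis(case) [ 0.532  0.123 -0.838] yaxis(case) [ 0.221 -0.975 -0.003] q [ 0.36  0.37  0.38  2.22 -1.36  0.55  0.42] F [-1.2  0.2  0.9] gap 0.0001
shift cm [ 3.42 -0.2  -3.98]
```

View pics/w2.png

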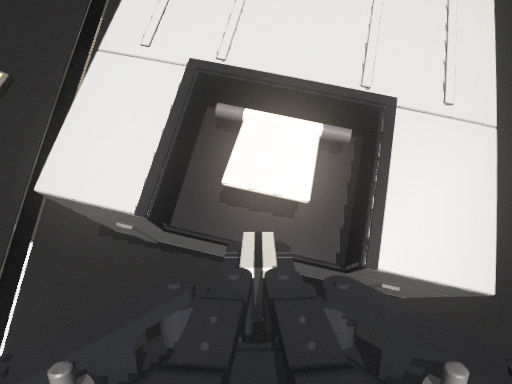

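```bash
python3 -m pendant '[[0.7,-0.05,-1.1,0,0,0],[0.8,-0.05,-1.0,0,0,0],[0.8,-0.05,-1.0,0,0,0],[0,0,0,0,0,0]]'; python3 -c "
from h import *
go([-.072,0,.089])
snap('wrist','w3.png')
"
```

```text
t: 8.55
position: [0.5089, -0.3202, 0.0966]
eef_rot: [-0.01, 0.959, 0.044, 0.28]
wrist_force: [-0.1, -0.1, 0.5]
finger_gap: -0.0001
t 8.55 pos [ 0.5089 -0.3202  0.0966] case [-0.0845 -0.0097  0.0966] zaxis(case) [ 0.527  0.109 -0.843] yaxis(case) [ 0.212 -0.977  0.006] q [ 0.62  0.43  0.04  2.18 -1.36  0.4   0.43] F [-0.1 -0.1  0.5] gap -0.0001
shift cm [ 1.36  0.81 -0.76]
```

View pics/w3.png

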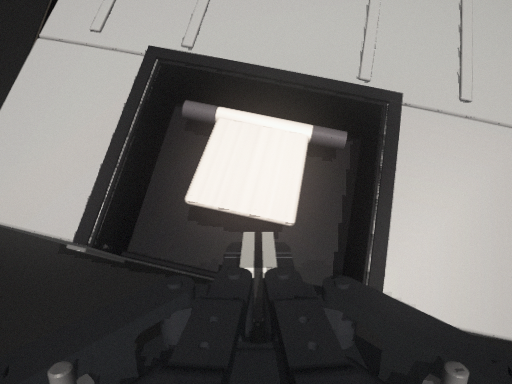

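```bash
python3 -m pendant '[[0.5,0.5,-0.6,0,0,0],[0.6,0.4,-0.3,0,0,0],[0.6,0.2,-0.1,0,0,0],[0,0,0,0,0,0]]'; python3 -c "
from h import *
go([-.068,0,.089])
snap('wrist','w4.png')
"
```

```text
t: 9.0
position: [0.5231, -0.312, 0.0857]
eef_rot: [-0.007, 0.96, 0.043, 0.277]
wrist_force: [-1.0, 0.2, -2.3]
finger_gap: 0.0002
t 9.0 pos [ 0.5231 -0.312   0.0857] case [-0.0715  0.0002  0.0857] zaxis(case) [ 0.522  0.102 -0.847] yaxis(case) [ 0.209 -0.978  0.011] q [ 0.67  0.46 -0.06  2.16 -1.35  0.33  0.41] F [-1.   0.2 -2.3] gap 0.0002
shift cm [ 0.35 -0.06  0.33]
```

View pics/w4.png

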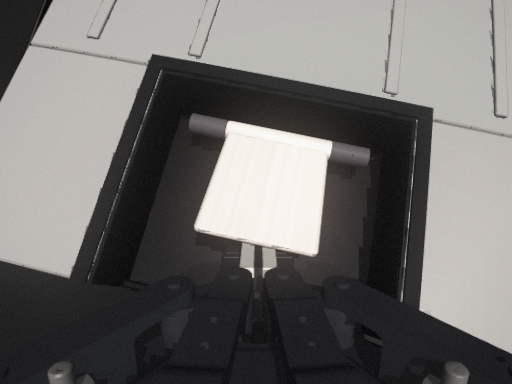

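The fingertips (258,250) are now just hidden beneath the paddle's free edge. Next I'll go a little deeper, then pull up and back.

```bash
python3 -m pendant '[[0.5,-0.05,0.1,0,0,0],[0.5,-0.05,0.7,0,0,0],[0.6,-0.1,1,0,0,0],[0.6,-0.1,1,0,0,0],[0,0,0,0,0,0]]'; python3 -c "
from h import *
rep()
snap('wrist','w5.png')
"
```

```text
t: 9.55
position: [0.5391, -0.3143, 0.1112]
eef_rot: [-0.009, 0.961, 0.042, 0.272]
wrist_force: [-3.1, -0.5, -2.2]
finger_gap: 0.0001
t 9.55 pos [ 0.5391 -0.3143  0.1112] case [-5.530e-02 -1.000e-04  1.112e-01] zaxis(case) [ 0.513  0.103 -0.852] yaxis(case) [ 0.207 -0.978  0.006] q [ 0.57  0.42  0.04  2.12 -1.19  0.38  0.2 ] F [-3.1 -0.5 -2.2] gap 0.0001
```

View pics/w5.png

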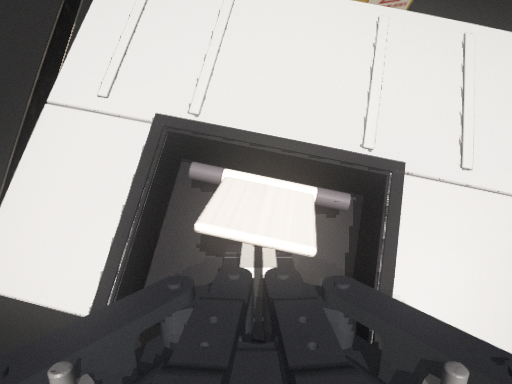

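```bash
python3 -m pendant '[[0.5,-0.05,1,0,0,0],[0.4,-0.05,1,0,0,0],[0.4,-0.05,1,0,0,0],[0.4,-0.05,1,0,0,0],[0.4,-0.05,1,0,0,0]]'; python3 -c "
from h import *
rep()
snap('wrist','w6.png');snap('scene','s6.png')
"
```

```text
t: 10.1
position: [0.5471, -0.3117, 0.1491]
eef_rot: [-0.015, 0.964, 0.04, 0.261]
wrist_force: [-3.9, 1.2, -7.3]
finger_gap: -0.0004
t 10.1 pos [ 0.5471 -0.3117  0.1491] case [-0.0477  0.0035  0.1491] zaxis(case) [ 0.492  0.112 -0.864] yaxis(case) [ 0.208 -0.978 -0.008] q [ 0.45  0.37  0.16  2.08 -0.99  0.47 -0.04] F [-3.9  1.2 -7.3] gap -0.0004
```

View pics/w6.png

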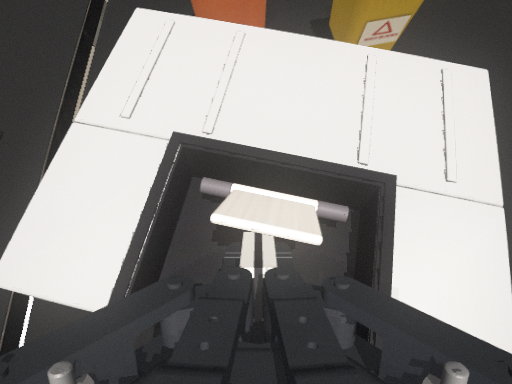

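View pics/s6.png

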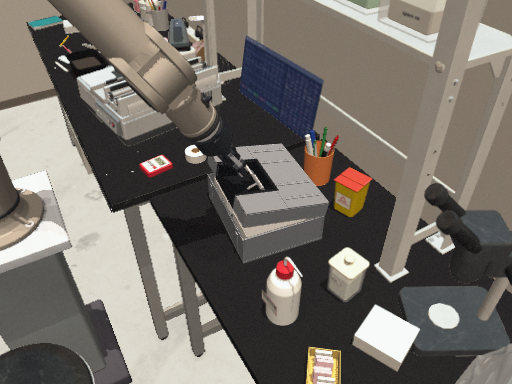

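The scene view shows a gap opening under the lid's front near (250,220), so the latch has tripped. I'll keep lifting.

```bash
python3 -m pendant '[[0.6,-0.05,1.2,0,0,0],[0.6,-0.05,1.2,0,0,0],[0.7,-0.05,1.2,0,0,0],[0.7,-0.08,1.2,0,0,0],[0.7,-0.08,1.2,0,0,0],[0.7,-0.08,1.2,0,0,0]]'; python3 -c "
from h import *
rep()
snap('wrist','w7.png');snap('scene','s7.png')
"
```

```text
t: 10.8
position: [0.5829, -0.3134, 0.2174]
eef_rot: [-0.019, 0.965, 0.04, 0.258]
wrist_force: [-0.3, 0.2, 0.3]
finger_gap: 0.0002
t 10.8 pos [ 0.5829 -0.3134  0.2174] case [-0.012   0.0061  0.2174] zaxis(case) [ 0.485  0.117 -0.867] yaxis(case) [ 0.208 -0.978 -0.016] q [ 0.32  0.32  0.28  1.96 -0.79  0.59 -0.31] F [-0.3  0.2  0.3] gap 0.0002
```

View pics/w7.png

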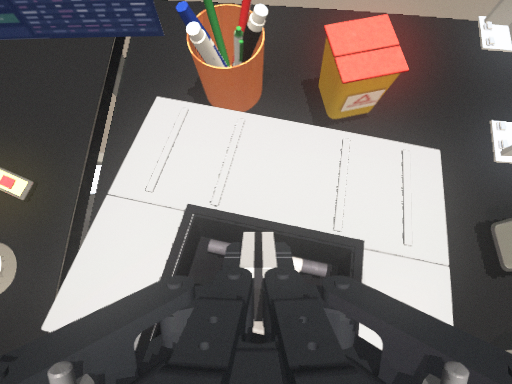

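View pics/s7.png

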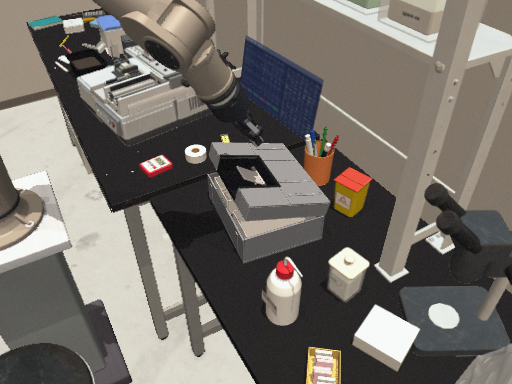

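The finger slipped off the paddle and is clear of it, and the lid is staying ajar. I'll measure its angle.

```bash
cat >> h.py <<'E'
def lidangle(P=None):
    if P is None: P=pts(snap('scene'))
    c=(P-C)@M; Q=c.reshape(-1,3); Q=Q[np.isfinite(Q).all(1)]
    # points at lid sides of the pocket, |y| .06-.12; angle of each top point (rel. hinge), lid top offset .04
    s=Q[(abs(Q[:,1])>.065)&(abs(Q[:,1])<.118)&(Q[:,0]<.15)&(Q[:,0]>-.11)&(Q[:,2]>.08)&(Q[:,2]<.33)]
    best=None
    for th in np.arange(0,1.45,.01):
        n=np.array([np.sin(th),0,np.cos(th)]); h=np.array([.1,0,.075])
        d=(s-h)@n; l=(s-h)@np.array([-np.cos(th),0,np.sin(th)])
        k=((abs(d-.04)<.004)&(l>0)&(l<.2)).sum()
        if best is None or k>best[0]: best=(k,th)
    return best
E
python3 -c "
from h import *
print(lidangle(),lidangle(pts(snap('wrist'))))"
```

```text
(np.int64(1999), np.float64(0.27)) (np.int64(26759), np.float64(0.27))
```

```bash
python3 -m pendant '[[-3,0.3,0.5,0,0,0],[-3,0.3,0.5,0,0,0],[-3,0.3,0,0,0,0],[-3,0.3,0,0,0,0],[-3,0.3,0,0,0,0],[0,0,-2,0,0,0],[0,0,-2.5,0,0,0]]'; python3 -c "
from h import *
go([-.14,0,.11],1.0)
"
```

```text
t: 11.7
position: [0.4241, -0.2962, 0.1781]
eef_rot: [-0.019, 0.965, 0.039, 0.258]
wrist_force: [1.2, -0.2, 0.2]
finger_gap: 0.0001
t 11.7 pos [ 0.4241 -0.2962  0.1781] case [-0.1716  0.0037  0.1781] zaxis(case) [ 0.486  0.117 -0.866] yaxis(case) [ 0.208 -0.978 -0.016] q [ 0.47  0.18  0.29  2.27 -0.96  0.54  0.05] F [ 1.2 -0.2  0.2] gap 0.0001
shift cm [ 3.09 -0.76 -6.81]
rot [-1.552  0.009  2.534]
```

```bash
python3 -m pendant '[[0.5,-0.1,-2,0.01,-0.08,0],[0.5,-0.1,-2,0.005,-0.05,0],[0.5,-0.1,-2,0,0,0],[0.5,0,-1.2,0,0,0],[0,0,0,0,0,0]]'; python3 -c "
from h import *
go([-.096,0,.107])
snap('wrist','w8.png')
"
```

```text
t: 12.2
position: [0.4341, -0.2938, 0.1119]
eef_rot: [-0.027, 0.952, 0.041, 0.302]
wrist_force: [-0.4, -0.6, 0.5]
finger_gap: 0.0003
t 12.2 pos [ 0.4341 -0.2938  0.1119] case [-0.1621  0.0073  0.1119] zaxis(case) [ 0.558  0.146 -0.817] yaxis(case) [ 0.216 -0.976 -0.027] q [ 0.98  0.35 -0.26  2.31 -1.36  0.39  0.54] F [-0.4 -0.6  0.5] gap 0.0003
shift cm [ 6.46 -1.54 -0.49]
```

View pics/w8.png

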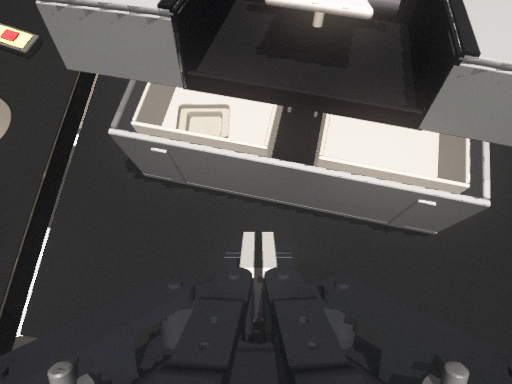

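```bash
python3 -m pendant '[[0.5,-2.4,0,0,0,0],[0.5,-2.4,0,0,0,0],[1.5,-0.2,-0.1,0,0,0],[1.5,-0.2,-0.1,0,0,0],[1.3,-0.2,0,0,0,0]]'; python3 -c "
from h import *
go([-.096,-.04,.107])
snap('wrist','w9.png')
"
```

```text
t: 12.75
position: [0.484, -0.3519, 0.1106]
eef_rot: [-0.024, 0.953, 0.038, 0.298]
wrist_force: [-0.6, 0.6, -0.1]
finger_gap: 0.0001
t 12.75 pos [ 0.484  -0.3519  0.1106] case [-0.1053 -0.0442  0.1106] zaxis(case) [ 0.554  0.138 -0.821] yaxis(case) [ 0.209 -0.978 -0.024] q [ 0.9   0.43 -0.16  2.15 -1.2   0.42  0.37] F [-0.6  0.6 -0.1] gap 0.0001
shift cm [ 0.98  0.3  -0.36]
```

View pics/w9.png

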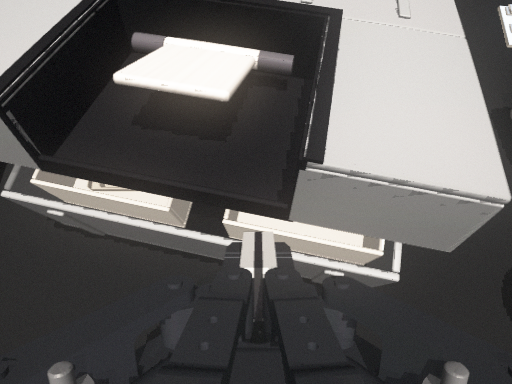

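```bash
python3 -m pendant '[[1.1,-0.1,-0.2,0,0,0],[0.6,-0.1,1.3,0,0,0],[0.7,-0.1,1.5,0,0,0],[0.7,-0.1,1.5,0,0,0],[0.9,-0.1,1.5,0,0,0]]'; python3 -c "
from h import *
rep()
print(lidangle())
snap('wrist','w10.png')
snap('scene','s10.png')
"
```

```text
t: 13.3
position: [0.5178, -0.353, 0.1587]
eef_rot: [-0.026, 0.956, 0.037, 0.288]
wrist_force: [-3.4, -1.0, -5.4]
finger_gap: 0.0001
t 13.3 pos [ 0.5178 -0.353   0.1587] case [-0.0716 -0.0412  0.1587] zaxis(case) [ 0.537  0.139 -0.832] yaxis(case) [ 0.208 -0.978 -0.029] q [ 0.75  0.37 -0.04  2.06 -1.    0.5   0.07] F [-3.4 -1.  -5.4] gap 0.0001
(np.int64(1364), np.float64(0.54))
```

View pics/s10.png

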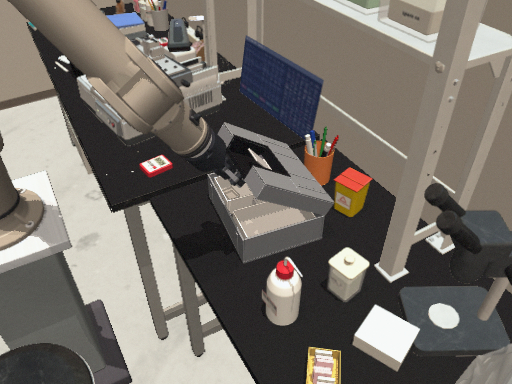

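View pics/w10.png

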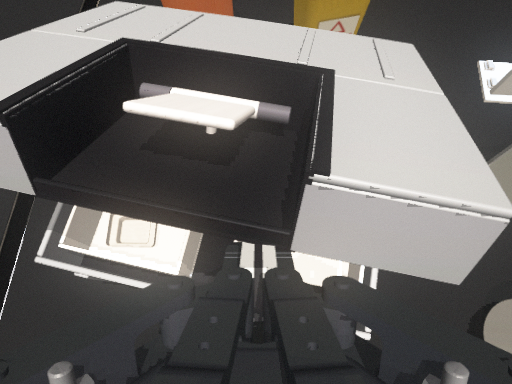

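The lid is at 0.54 rad and the fingers are pushing under its front edge. I'll continue along the arc.

```bash
python3 -m pendant '[[0.9,-0.1,1.4,0,0,0],[1.1,-0.1,1.4,0,0,0],[1.3,-0.15,1.3,0,0,0],[1.5,-0.2,1.2,0,0,0],[1.5,-0.2,1.1,0,0,0],[1.6,-0.2,1.0,0,0,0]]'; python3 -c "
from h import *
rep()
print(lidangle())
snap('scene','s11.png')
"
```

```text
t: 14.05
position: [0.5867, -0.3608, 0.2233]
eef_rot: [-0.03, 0.959, 0.034, 0.28]
wrist_force: [-6.3, -0.3, -0.0]
finger_gap: -0.0
t 14.05 pos [ 0.5867 -0.3608  0.2233] case [-0.0024 -0.0404  0.2233] zaxis(case) [ 0.522  0.143 -0.841] yaxis(case) [ 0.204 -0.978 -0.039] q [ 0.58  0.36  0.07  1.89 -0.78  0.62 -0.26] F [-6.3 -0.3 -0. ] gap -0.0
(np.int64(82), np.float64(0.99))
```

View pics/s11.png

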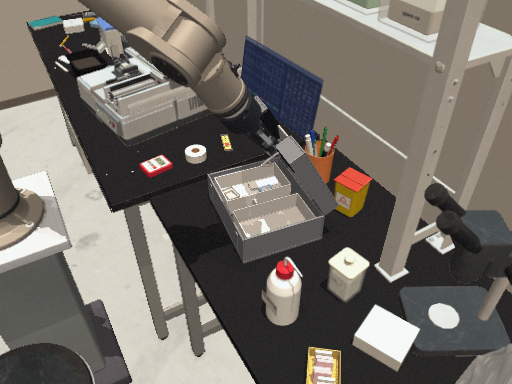

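```bash
python3 -m pendant '[[1.5,-0.2,0.5,0,0,0],[1.5,-0.2,0.3,0,0,0],[1.4,-0.2,0.2,0,0,0]]'; python3 -c "
from h import *
rep()
P=pts(snap('top','t11.png')); print(lidangle(P)); print(lidangle())
snap('scene','s12.png')
"
```

```text
t: 14.45
position: [0.6279, -0.3661, 0.2302]
eef_rot: [-0.032, 0.959, 0.034, 0.279]
wrist_force: [-5.7, -0.2, 0.4]
finger_gap: 0.0001
t 14.45 pos [ 0.6279 -0.3661  0.2302] case [ 0.0392 -0.0406  0.2302] zaxis(case) [ 0.519  0.145 -0.842] yaxis(case) [ 0.205 -0.978 -0.042] q [ 0.54  0.41  0.09  1.8  -0.75  0.64 -0.34] F [-5.7 -0.2  0.4] gap 0.0001
(np.int64(165), np.float64(1.1400000000000001))
(np.int64(74), np.float64(1.1))
```

View pics/s12.png

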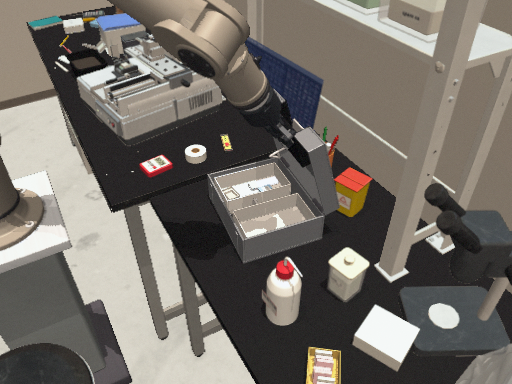

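View pics/t11.png

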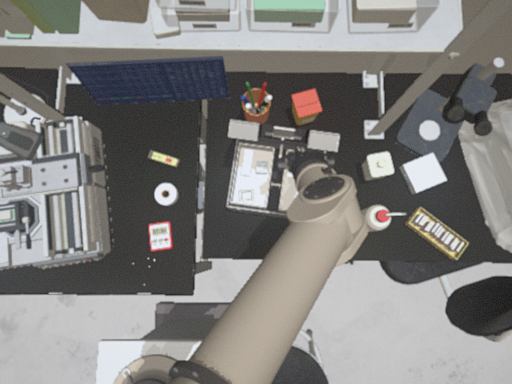

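```bash
python3 -m pendant '[[-2.5,0.3,1,0,0,0],[-3,2,2,0,0.1,0],[-2,4,2,0,0.1,0],[0,4,2,0,0.1,0.1],[0,4,1,0,0.1,0.14],[0.5,4,0,0,0.1,0.14],[0.5,4,0,0,0,0.14],[1,4,0,0,0,0.14],[1,4,0,0,0,0.14],[1,4,0,0,0,0.14]]' 1
python3 - <<'E'
from h import *
rep()
d=snap('top','t12.png');P=pts(d)
hsv=cv2.cvtColor(d['image'],cv2.COLOR_BGR2HSV)
m=cv2.inRange(hsv,(20,60,90),(45,255,255)); m[:,:140]=0;m[:,190:]=0;m[:140]=0;m[175:]=0
ys,xs=np.nonzero(m); print(len(xs)); w=P[ys,xs]; r=cv2.minAreaRect(w[:,:2].astype(np.float32)); print(r); print(np.round(cv2.boxPoints(r),4))
print(lidangle(P))
E
```

```text
t: 15.6
position: [0.5801, -0.0157, 0.3115]
eef_rot: [-0.075, 0.883, 0.464, 0.013]
wrist_force: [0.6, 0.1, -0.5]
finger_gap: 0.0852
t 15.6 pos [ 0.5801 -0.0157  0.3115] case [-0.0514  0.3013  0.3115] zaxis(case) [-0.065  0.138 -0.988] yaxis(case) [ 0.883 -0.453 -0.121] q [ 0.01  0.29 -0.01  1.65 -0.15  1.25 -0.55] F [ 0.6  0.1 -0.5] gap 0.0852
182
((0.6580094695091248, 0.0038323067128658295), (0.07647163420915604, 0.027861498296260834), 73.68229675292969)
[[ 0.6339 -0.0289]
 [ 0.6606 -0.0368]
 [ 0.6821  0.0366]
 [ 0.6554  0.0444]]
(np.int64(173), np.float64(1.1300000000000001))
```

View pics/t12.png

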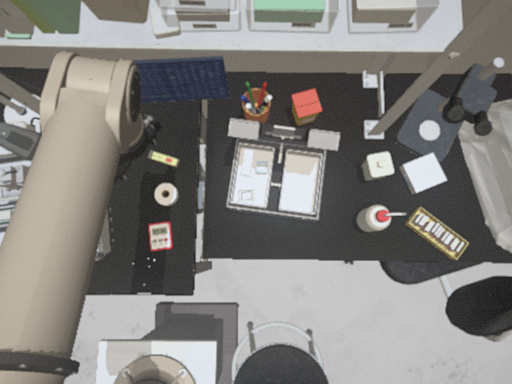

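```bash
cat >> h.py <<'E'
def down(xyz,jaw,tilt=0):
    """shift (cm) and turn to a vertical tool at world xyz with jaw (tool y) along the given world xy direction"""
    p,R=rep(); y=np.r_[np.array(jaw)/np.linalg.norm(jaw),0]; z=np.array([0,0,-1.]); T=np.stack([np.cross(y,z),y,z],1)
    print('shift',np.round((np.array(xyz)-p)*100,2),'rot',np.round(Rn.from_matrix(T@R.T).as_rotvec(),3))
E
python3 -c "
from h import *
down([.655,.004,.2],[.96,-.281])"
```

```text
t 15.65 pos [ 0.5814 -0.0054  0.3114] case [-0.0514  0.3116  0.3114] zaxis(case) [-0.067  0.142 -0.988] yaxis(case) [ 0.891 -0.436 -0.124] q [ 0.01  0.29 -0.02  1.65 -0.15  1.25 -0.55] F [ 2.2  5.9 -0.1] gap 0.0855
shift [  7.36   0.94 -11.14] rot [-0.142 -0.072  0.3  ]
```

```bash
python3 -m pendant '[[2,0.3,-2.5,-0.05,-0.025,0.1],[2,0.3,-2.5,-0.05,-0.025,0.1],[2,0.3,-2.5,-0.05,-0.025,0.1],[1.4,0,-2.5,0,0,0],[0,0,-1.2,0,0,0],[0,0,0,0,0,0]]'; python3 -c "
from h import *
down([.655,.004,.2],[.96,-.281])
snap('wrist','w13.png')"
```

```text
t: 16.25
position: [0.6542, 0.0115, 0.1953]
eef_rot: [0.002, 0.793, 0.61, 0.003]
wrist_force: [-0.4, -0.8, 0.1]
finger_gap: 0.0853
t 16.25 pos [0.6542 0.0115 0.1953] case [0.0188 0.3374 0.1953] zaxis(case) [ 0.006  0.001 -1.   ] yaxis(case) [ 0.991 -0.135  0.006] q [-0.07  0.47 -0.06  1.65  0.03  1.02 -0.4 ] F [-0.4 -0.8  0.1] gap 0.0853
shift [ 0.08 -0.75  0.47] rot [ 0.     0.006 -0.026]
```

View pics/w13.png

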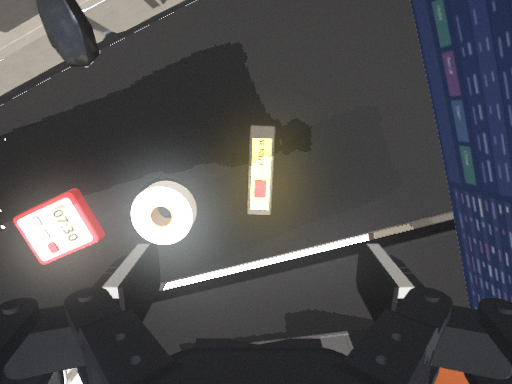

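The wrist view shows the whole dispenser at about (261,170), nearly aligned with the finger plane. The roll is at (164,212) and the timer at (58,226).

Run:
```python
from h import *
d=snap('wrist');P=pts(d)
c=np.array([[250,126],[275,126],[271,214],[248,213]],float)
K=np.array([[d['fx'],0,d['cx']],[0,d['fy'],d['cy']],[0,0,1.]])
u=cv2.undistortPoints(c.reshape(-1,1,2),K,np.array(d['distortion'])).reshape(-1,2)
R=cv2.Rodrigues(np.array(d['rvec'],float))[0]; o=-R.T@np.array(d['tvec']).reshape(3)
r=np.c_[u,np.ones(4)]@R; g=o+r*((.014-o[2])/r[:,2])[:,None]; print(np.round(g,4),g.mean(0))
m=np.zeros(P.shape[:2],bool); m[115:225,240:285]=True; m&=(P[...,2]>.009)&(P[...,2]<.03)
w=P[m]; rr=cv2.minAreaRect(w[:,:2].astype(np.float32)); print(len(w),rr,np.round(cv2.boxPoints(rr),4),np.median(w[:,2]))
```

```text
[[ 0.6594  0.0564  0.014 ]
 [ 0.6825  0.0503  0.014 ]
 [ 0.6568 -0.0351  0.014 ]
 [ 0.6343 -0.0279  0.014 ]] [0.6582335  0.01094056 0.014     ]
1681 ((0.6566415429115295, 0.010772351175546646), (0.09095197916030884, 0.024333149194717407), 72.34801483154297) [[ 0.6313 -0.0289]
 [ 0.6544 -0.0363]
 [ 0.682   0.0504]
 [ 0.6588  0.0578]] 0.00997258766903109
```

```bash
python3 -m pendant '[[0,-0.6,-4,0,0,-0.01],[0,-0.6,-4,0,0,0],[0,0,-4,0,0,0],[0,0,-2,0,0,0],[0,0,0,0,0,0]]' 0.2; python3 -c "
from h import *
down([.6537,-.0005,.003],[.957,-.292])
snap('wrist','w14.png')"
```

```text
t: 16.85
position: [0.6598, -0.0046, 0.0654]
eef_rot: [0.008, 0.798, 0.603, 0.012]
wrist_force: [-0.5, -0.5, 0.5]
finger_gap: 0.0511
t 16.85 pos [ 0.6598 -0.0046  0.0654] case [0.0263 0.3221 0.0654] zaxis(case) [ 0.028  0.005 -1.   ] yaxis(case) [ 0.988 -0.153  0.027] q [-0.05  0.62 -0.05  1.74  0.05  0.76 -0.4 ] F [-0.5 -0.5  0.5] gap 0.0511
shift [-0.61  0.41 -6.24] rot [-0.001  0.029 -0.019]
```

View pics/w14.png

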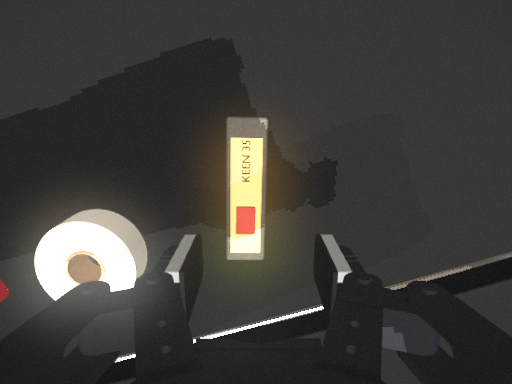

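```bash
python3 -m pendant '[[-0.4,0.3,-1.5,0,0.02,-0.02],[-0.2,0.1,-1.5,0,0.01,0],[0,0,-1.5,0,0,0],[0,0,-1,0,0,0],[0,0,0,0,0,0]]'; python3 -c "
from h import *
down([.6537,-.0005,.003],[.957,-.292])
snap('wrist','w15.png')"
```

```text
t: 17.4
position: [0.6582, 0.0, 0.0139]
eef_rot: [0.002, 0.805, 0.594, 0.004]
wrist_force: [-1.1, 1.2, 0.5]
finger_gap: 0.0514
t 17.4 pos [0.6582 0.     0.0139] case [0.0241 0.3265 0.0139] zaxis(case) [ 0.007  0.003 -1.   ] yaxis(case) [ 0.985 -0.175  0.007] q [-0.06  0.7  -0.05  1.74  0.04  0.7  -0.43] F [-1.1  1.2  0.5] gap 0.0514
shift [-0.45 -0.05 -1.09] rot [-0.002  0.008  0.003]
```

View pics/w15.png

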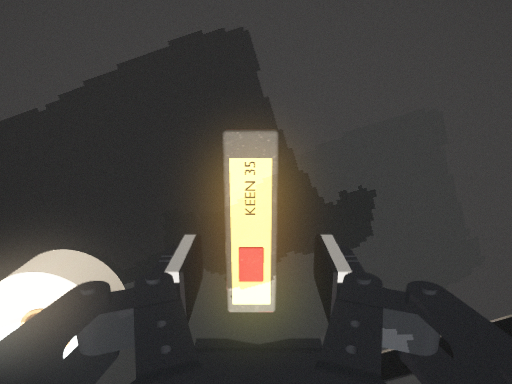

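Aligned, with the box between the fingers. I'll lower and close.

```bash
python3 -m pendant '[[-0.4,0,-0.6,0,0,0],[0,0,-0.5,0,0,0],[0,0,0,0,0,0]]'; python3 -m pendant '[[0,0,0,0,0,0],[0,0,0,0,0,0],[0,0,0,0,0,0],[0,0,0,0,0,0]]' -1;  python3 -m pendant '[[0,0,2,0,0,0],[0,0,3,0,0,0],[0,0,3,0,0,0],[0,0,4,0,0,0],[0,0,0,0,0,0]]'; python3 -c "
from h import *
rep()
snap('wrist','w16.png')"
```

```text
t: 17.75
position: [0.6548, -0.0, 0.0034]
eef_rot: [0.002, 0.805, 0.594, 0.005]
wrist_force: [-0.1, 1.1, 0.2]
finger_gap: 0.0514
t: 18.15
position: [0.6555, -0.0001, 0.0045]
eef_rot: [0.003, 0.805, 0.594, 0.005]
wrist_force: [-0.1, -0.4, -0.9]
finger_gap: 0.0227
t: 18.65
position: [0.6537, -0.0002, 0.1271]
eef_rot: [0.002, 0.805, 0.594, 0.004]
wrist_force: [0.4, 0.6, -1.1]
finger_gap: 0.0227
t 18.65 pos [ 6.537e-01 -2.000e-04  1.271e-01] case [0.0197 0.3257 0.1271] zaxis(case) [ 0.008  0.003 -1.   ] yaxis(case) [ 0.985 -0.175  0.007] q [-0.06  0.54 -0.05  1.7   0.03  0.89 -0.42] F [ 0.4  0.6 -1.1] gap 0.0227
```

View pics/w16.png

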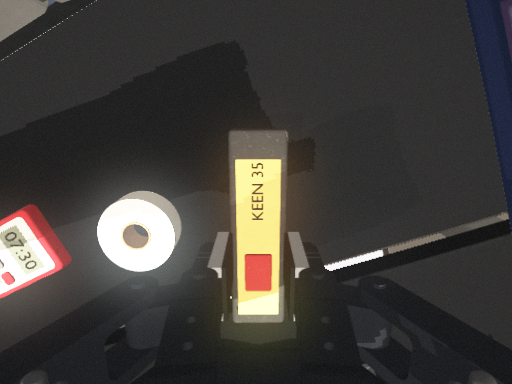

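The dispenser is held (gap 22.7 mm) and clear of the bench; the roll and timer are unmoved. Now I'll carry it to the right-hand, empty tray.

```bash
python3 -m pendant '[[-2,0,3,0,0,0],[-2.5,-2,3,0,0,-0.1],[-2.5,-4,1,0,0,-0.13],[-2,-4,0,0,0,-0.13],[-2,-4,0,0,0,-0.13],[-1,-4,0,0,0,-0.13],[0,-4,0,0,0,-0.13],[0,-4,0,0,0,-0.13],[0.5,-4,0,0,0,-0.13],[0.5,-4,0,0,0,-0.13],[0.5,-4,0,0,0,-0.13]]'; python3 -c "
from h import *
p,R=rep()
t=C+M@np.array([-.034,-.0675,.15]); j=M@[0,-1,0]
down(t,j[:2])"
```

```text
t: 19.8
position: [0.5331, -0.3827, 0.1842]
eef_rot: [-0.006, 1.0, -0.018, -0.002]
wrist_force: [1.7, -0.2, 0.0]
finger_gap: 0.0228
t 19.8 pos [ 0.5331 -0.3827  0.1842] case [-0.0528 -0.0688  0.1842] zaxis(case) [-0.005  0.012 -1.   ] yaxis(case) [ 0.088 -0.996 -0.012] q [ 0.3   0.51  0.33  1.66 -0.19  1.02 -0.91] F [ 1.7 -0.2  0. ] gap 0.0228
t 19.8 pos [ 0.5331 -0.3827  0.1842] case [-0.0528 -0.0688  0.1842] zaxis(case) [-0.005  0.012 -1.   ] yaxis(case) [ 0.088 -0.996 -0.012] q [ 0.3   0.51  0.33  1.66 -0.19  1.02 -0.91] F [ 1.7 -0.2  0. ] gap 0.0228
shift [ 1.88 -0.11 -3.42] rot [-0.012 -0.003 -0.088]
```

```bash
python3 -m pendant '[[1,0,-1.5,-0.01,0,-0.088],[0.8,0,-1.5,0,0,0],[0,0,0,0,0,0]]'; python3 -c "
from h import *
t=C+M@np.array([-.034,-.0675,.0285]); j=M@[0,-1,0]
down(t,j[:2])
snap('wrist','w17.png');snap('scene','s17.png')"
```

```text
t: 20.1
position: [0.5477, -0.3902, 0.1493]
eef_rot: [0.001, 0.998, -0.068, -0.004]
wrist_force: [0.0, 0.4, -1.1]
finger_gap: 0.0229
t 20.1 pos [ 0.5477 -0.3902  0.1493] case [-0.0375 -0.0743  0.1493] zaxis(case) [-0.009 -0.002 -1.   ] yaxis(case) [-0.013 -1.     0.002] q [ 0.29  0.57  0.34  1.65 -0.22  0.97 -1.  ] F [ 0.   0.4 -1.1] gap 0.0229
shift [  0.43   0.64 -12.08] rot [ 0.001 -0.009  0.013]
```

View pics/w17.png

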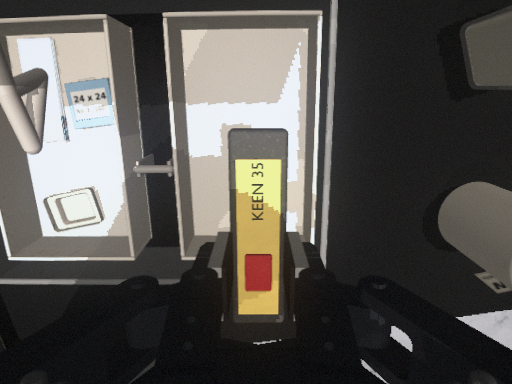

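View pics/s17.png

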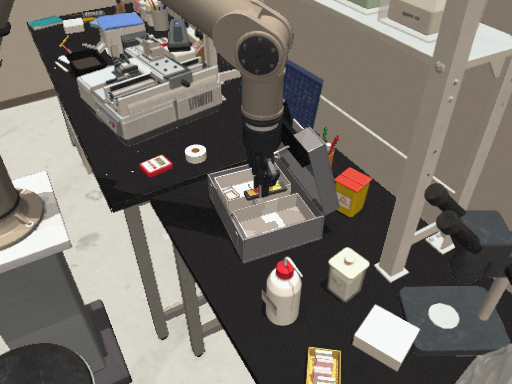

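```bash
python3 -m pendant '[[0.2,0.4,-3,0,0,0.013],[0.2,0.2,-3,0,0,0],[0,0,-2.5,0,0,0],[0,0,-1.5,0,0,0],[0,0,0,0,0,0]]'; python3 -c "
from h import *
t=C+M@np.array([-.034,-.0675,.0285]); j=M@[0,-1,0]
down(t,j[:2])
snap('wrist','w18.png')"
```

```text
t: 20.7
position: [0.5544, -0.3809, 0.0533]
eef_rot: [0.001, 0.998, -0.056, 0.0]
wrist_force: [-0.4, 0.1, -0.6]
finger_gap: 0.0231
t 20.7 pos [ 0.5544 -0.3809  0.0533] case [-0.0319 -0.0644  0.0533] zaxis(case) [ 0.    -0.002 -1.   ] yaxis(case) [ 0.012 -1.     0.002] q [ 0.31  0.68  0.29  1.7  -0.26  0.79 -0.96] F [-0.4  0.1 -0.6] gap 0.0231
shift [-0.25 -0.29 -2.48] rot [ 0.002  0.    -0.012]
```

View pics/w18.png

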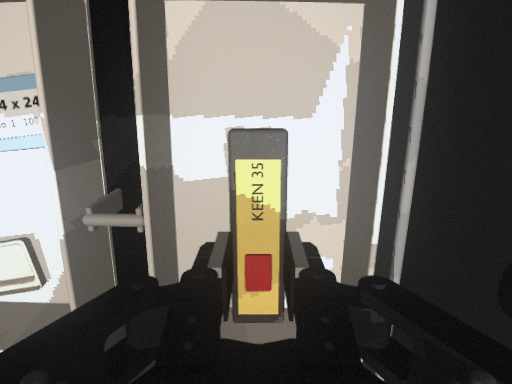

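```bash
python3 -m pendant '[[-0.1,-0.2,-1.2,0,0,0],[0,0,-0.8,0,0,0],[0,0,-0.3,0,0,0],[0,0,0,0,0,0]]'; python3 -m pendant '[[0,0,-0.2,0,0,0],[0,0,0,0,0,0]]'; python3 -c "
from h import *
rep()"
```

```text
t: 21.15
position: [0.556, -0.3853, 0.0339]
eef_rot: [0.003, 0.998, -0.055, 0.004]
wrist_force: [0.5, -0.5, -0.9]
finger_gap: 0.0228
t: 21.35
position: [0.5562, -0.3857, 0.0323]
eef_rot: [0.003, 0.998, -0.056, 0.004]
wrist_force: [0.2, 0.6, -0.2]
finger_gap: 0.0228
t 21.35 pos [ 0.5562 -0.3857  0.0323] case [-0.0295 -0.0689  0.0323] zaxis(case) [ 0.009 -0.006 -1.   ] yaxis(case) [ 0.012 -1.     0.006] q [ 0.32  0.71  0.28  1.71 -0.27  0.75 -0.95] F [ 0.2  0.6 -0.2] gap 0.0228
```

```bash
python3 -m pendant '[[0,0,-0.3,0,0,0],[0,0,-0.2,0,0,0],[0,0,0,0,0,0]]'; python3 -c "
from h import *
rep()"
```

```text
t: 21.65
position: [0.5566, -0.3859, 0.0274]
eef_rot: [0.003, 0.998, -0.056, 0.004]
wrist_force: [0.1, 0.4, -0.1]
finger_gap: 0.0228
t 21.65 pos [ 0.5566 -0.3859  0.0274] case [-0.0291 -0.069   0.0274] zaxis(case) [ 0.009 -0.006 -1.   ] yaxis(case) [ 0.012 -1.     0.006] q [ 0.32  0.72  0.28  1.71 -0.27  0.74 -0.95] F [ 0.1  0.4 -0.1] gap 0.0228
```

```bash
python3 -m pendant '[[0,0,-0.15,0,0,0],[0,0,0,0,0,0]]'; python3 -m pendant '[[0,0,0,0,0,0],[0,0,0,0,0,0],[0,0,0,0,0,0],[0,0,0,0,0,0],[0,0,0,0,0,0]]' -0.05; python3 -c "
from h import *
rep()
snap('wrist','w19.png')"
```

```text
t: 21.85
position: [0.557, -0.3861, 0.0274]
eef_rot: [0.003, 0.998, -0.056, 0.005]
wrist_force: [0.8, -0.5, -0.2]
finger_gap: 0.023
t: 22.35
position: [0.5572, -0.3862, 0.0274]
eef_rot: [0.003, 0.998, -0.056, 0.005]
wrist_force: [-0.6, 0.5, 0.3]
finger_gap: 0.0407
t 22.35 pos [ 0.5572 -0.3862  0.0274] case [-0.0285 -0.0693  0.0274] zaxis(case) [ 0.011 -0.006 -1.   ] yaxis(case) [ 0.012 -1.     0.006] q [ 0.32  0.72  0.28  1.71 -0.27  0.74 -0.95] F [-0.6  0.5  0.3] gap 0.0407
```

View pics/w19.png

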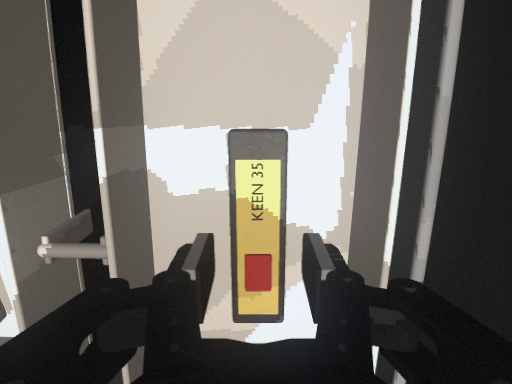

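The dispenser lies free in the tray with both fingers clear. I'll withdraw upwards.

```bash
python3 -m pendant '[[0,0,2,0,0,0],[0,0,3,0,0,0],[0,0,4,0,0,0],[-0.5,0,4,0,0,0],[-1,0,4,0,0,0],[-1.5,0,4,0,0,0],[-1.5,0,4,0,0,0],[0,0,3,0,0,0],[0,0,0,0,0,0]]' -1
python3 - <<'E'
from h import *
rep()
d=snap('wrist','w20.png');P=pts(d); c=(P-C)@M
hsv=cv2.cvtColor(d['image'],cv2.COLOR_BGR2HSV)
m=cv2.inRange(hsv,(20,80,80),(40,255,255))>0
w=c[m]; w=w[(abs(w[:,1]+.0675)<.05)&(abs(w[:,0])<.09)]
r=cv2.minAreaRect(w[:,:2].astype(np.float32)); print(len(w),r,'z',np.percentile(w[:,2],[5,50,95]))
P=pts(snap('top','t20.png')); print(lidangle(P))
E
```

```text
t: 23.3
position: [0.5069, -0.3839, 0.316]
eef_rot: [0.002, 0.998, -0.055, 0.003]
wrist_force: [0.2, 0.1, 0.1]
finger_gap: -0.0
t 23.3 pos [ 0.5069 -0.3839  0.316 ] case [-0.0787 -0.0732  0.316 ] zaxis(case) [ 0.007 -0.004 -1.   ] yaxis(case) [ 0.012 -1.     0.004] q [ 0.26  0.36  0.39  1.58 -0.14  1.23 -1.01] F [0.2 0.1 0.1] gap -0.0
271 ((-0.022949256002902985, -0.06816741824150085), (0.07067465037107468, 0.017793787643313408), 0.42621201276779175) z [0.031477   0.03287246 0.03498601]
(np.int64(82), np.float64(1.11))
```

View pics/w20.png

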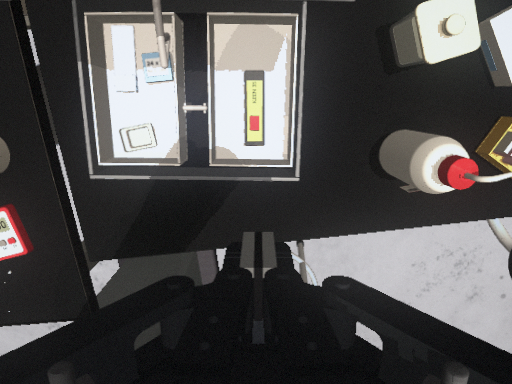

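View pics/t20.png

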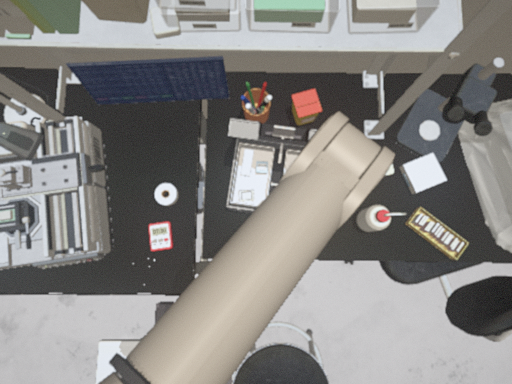

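The dispenser lies flat in the right tray (label centre at case x -23 mm, y -68 mm), and the bystanders are unmoved. Now I'll tilt the tool and reach behind the lid's upper edge.

```bash
python3 -m pendant '[[0,-0.2,1,-0.014,-0.115,0],[0,-0.2,0.5,-0.014,-0.115,0],[1,-0.2,0.5,-0.014,-0.115,0],[2,-0.5,0,-0.014,-0.115,0],[3,-0.5,0,-0.014,-0.115,0],[3,-0.5,0,0,0,0],[3,-0.5,0,0,0,0],[2,-0.3,0,0,0,0],[0,0,0,0,0,0]]'; python3 -c "
from h import *
go([.105,-.085,.325])
print(lidangle(pts(snap('scene','s21.png'))))
snap('wrist','w21.png')"
```

```text
t: 24.3
position: [0.6444, -0.4075, 0.3107]
eef_rot: [0.016, 0.957, -0.056, 0.283]
wrist_force: [0.1, 0.1, -0.3]
finger_gap: 0.0002
t 24.3 pos [ 0.6444 -0.4075  0.3107] case [ 0.0607 -0.0796  0.3107] zaxis(case) [ 0.543  0.005 -0.84 ] yaxis(case) [ 0.007 -1.    -0.001] q [ 0.38  0.35  0.27  1.71 -0.59  0.66 -0.68] F [ 0.1  0.1 -0.3] gap 0.0002
shift cm [ 4.33 -1.08  1.43]
(np.int64(116), np.float64(1.11))
```

View pics/w21.png

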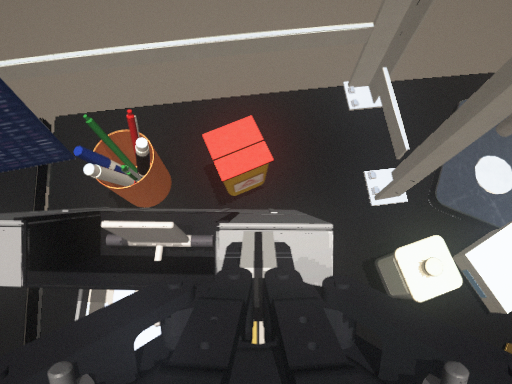

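View pics/s21.png

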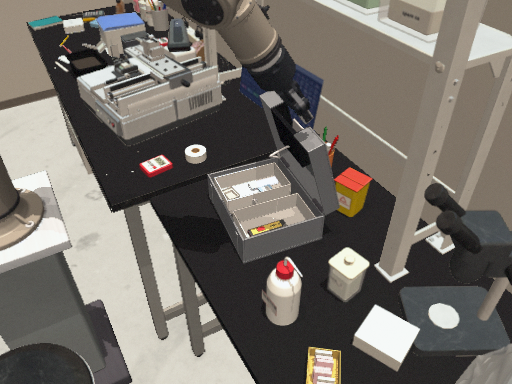

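Run:
```python
from h import *
c=(pts(snap('wrist'))-C)@M
for u,v in [(300,226),(300,232),(300,260),(300,285),(320,228),(230,226),(320,280)]: print((u,v),np.round(c[v,u],4))
```

```text
(300, 226) [ 0.076  -0.1045  0.2754]
(300, 232) [ 0.0726 -0.1045  0.2748]
(300, 260) [ 0.0569 -0.1045  0.2706]
(300, 285) [ 0.0399 -0.0933  0.3587]
(320, 228) [ 0.075  -0.1163  0.2744]
(230, 226) [ 0.0759 -0.0637  0.2751]
(320, 280) [ 0.0458 -0.1161  0.2675]
```

```bash
python3 -m pendant '[[1.5,-0.3,1,0,0,0],[2,-0.3,0.3,0,0,0],[2,-0.3,0,0,0,0],[0.5,0,-1,0,0,0],[0,0,-2,0,0,0],[0,0,-2,0,0,0],[0,0,0,0,0,0]]'; python3 -c "
from h import *
go([.115,-.085,.258])
snap('wrist','w22.png')"
```

```text
t: 25.15
position: [0.6923, -0.4213, 0.2709]
eef_rot: [0.018, 0.958, -0.062, 0.28]
wrist_force: [-0.2, 0.6, -0.1]
finger_gap: 0.0001
t 25.15 pos [ 0.6923 -0.4213  0.2709] case [ 0.1099 -0.0874  0.2709] zaxis(case) [ 0.539 -0.002 -0.842] yaxis(case) [-0.005 -1.    -0.001] q [ 0.38  0.46  0.25  1.64 -0.62  0.62 -0.69] F [-0.2  0.6 -0.1] gap 0.0001
shift cm [ 0.54  0.18 -1.29]
```

View pics/w22.png

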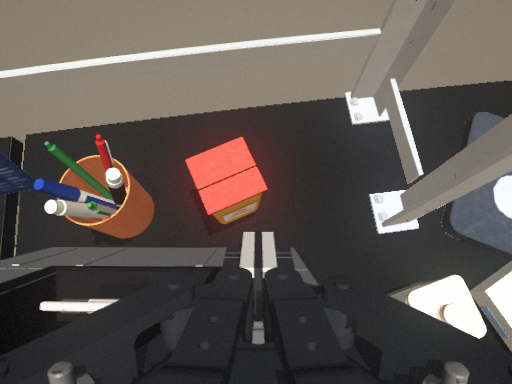

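```bash
python3 -m pendant '[[0,0,-0.8,0,0,0],[-1.5,0.2,0,0,0,0],[-1.5,0.2,-0.2,0,0,0],[-1.5,0.2,-0.3,0,0,0],[-1.5,0.2,-0.4,0,0,0],[-1.5,0.2,-0.6,0,0,0]]'; python3 -c "
from h import *
go([.046,-.085,.254])
print(lidangle(pts(snap('scene','s23.png'))))"
```

```text
t: 25.8
position: [0.6209, -0.4131, 0.2581]
eef_rot: [0.022, 0.955, -0.06, 0.289]
wrist_force: [3.5, -0.4, 0.5]
finger_gap: -0.0
t 25.8 pos [ 0.6209 -0.4131  0.2581] case [ 0.038  -0.0881  0.2581] zaxis(case) [ 0.555 -0.009 -0.832] yaxis(case) [-0.005 -1.     0.007] q [ 0.46  0.36  0.19  1.81 -0.68  0.54 -0.55] F [ 3.5 -0.4  0.5] gap -0.0
shift cm [ 0.83  0.21 -0.41]
(np.int64(118), np.float64(0.81))
```

View pics/s23.png

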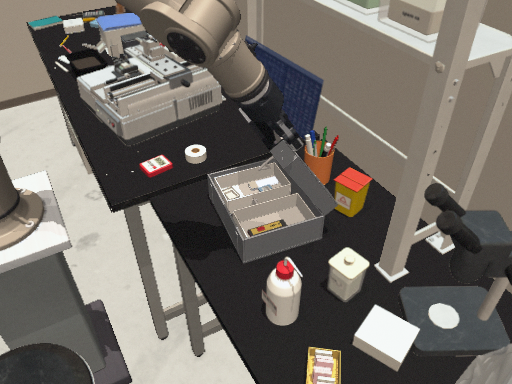

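```bash
python3 -m pendant '[[-1.2,0.15,-0.7,0.005,0.05,0],[-1.2,0.15,-0.8,0.005,0.05,0],[-1.2,0.15,-0.9,0.005,0.05,0],[-1.1,0.15,-1.0,0.005,0.05,0],[-1,0.15,-1.1,0.005,0.05,0],[-1,0.15,-1.2,0.005,0.05,0]]'; python3 -c "
from h import *
go([-.017,-.085,.216])
print(lidangle(pts(snap('scene','s24.png'))))"
```

```text
t: 26.45
position: [0.5538, -0.4067, 0.209]
eef_rot: [0.02, 0.987, -0.062, 0.144]
wrist_force: [-0.3, 1.6, 2.7]
finger_gap: -0.0001
t 26.45 pos [ 0.5538 -0.4067  0.209 ] case [-0.0293 -0.09    0.209 ] zaxis(case) [ 0.287 -0.022 -0.958] yaxis(case) [-0.006 -1.     0.021] q [ 0.32  0.41  0.37  1.79 -0.4   0.73 -0.79] F [-0.3  1.6  2.7] gap -0.0001
shift cm [1.29 0.34 0.7 ]
(np.int64(954), np.float64(0.55))
```

View pics/s24.png

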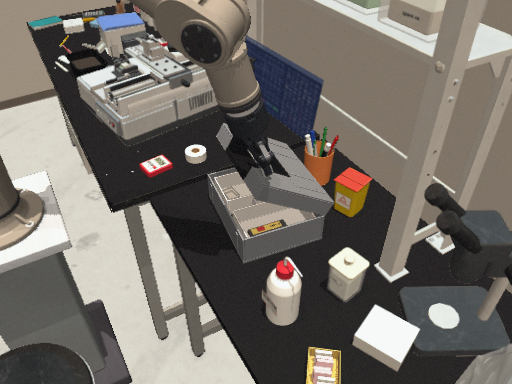

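```bash
python3 -m pendant '[[-0.8,0.1,-1.3,0.005,0.05,0],[-0.7,0.1,-1.4,0.005,0.05,0],[-0.7,0.1,-1.5,0.005,0.05,0],[-0.6,0.1,-1.5,0,0.04,0],[-0.4,0.1,-1.5,0,0,0],[-0.2,0.1,-1,0,0,0]]'; python3 -c "
from h import *
rep()
print(lidangle(pts(snap('scene','s25.png'))))"
```

```text
t: 27.1
position: [0.5202, -0.403, 0.1286]
eef_rot: [0.02, 0.997, -0.061, 0.046]
wrist_force: [-0.7, -1.3, 3.5]
finger_gap: 0.0001
t 27.1 pos [ 0.5202 -0.403   0.1286] case [-0.0632 -0.0905  0.1286] zaxis(case) [ 0.094 -0.035 -0.995] yaxis(case) [-0.    -0.999  0.035] q [ 0.27  0.54  0.41  1.79 -0.31  0.77 -0.86] F [-0.7 -1.3  3.5] gap 0.0001
(np.int64(1793), np.float64(0.08))
```

View pics/s25.png

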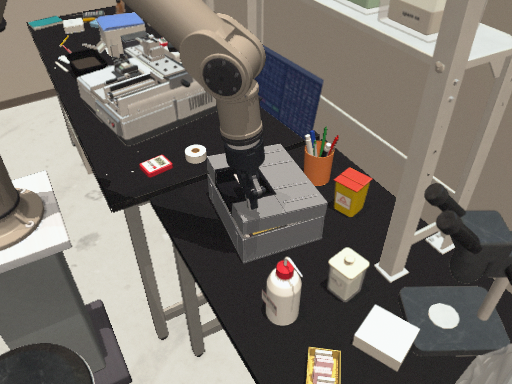

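The lid is nearly shut (0.08 rad). I'll press gently until the latch catches, watching the force.

```bash
python3 -m pendant '[[-0.6,0.1,-0.5,0,0,0],[-0.4,0,-0.7,0,0,0],[0,0,-0.6,0,0,0]]'; python3 -c "
from h import *
rep()
print(lidangle())"
```

```text
t: 27.45
position: [0.5112, -0.4011, 0.1145]
eef_rot: [0.018, 0.997, -0.061, 0.047]
wrist_force: [-29.5, 25.5, 88.7]
finger_gap: 0.0003
t 27.45 pos [ 0.5112 -0.4011  0.1145] case [-0.0723 -0.0897  0.1145] zaxis(case) [ 0.096 -0.031 -0.995] yaxis(case) [ 0.    -1.     0.031] q [ 0.29  0.54  0.39  1.82 -0.33  0.74 -0.84] F [-29.5  25.5  88.7] gap 0.0003
(np.int64(1867), np.float64(0.0))
```

```bash
python3 -m pendant '[[0,0,0.5,0,0,0],[0,0,2,0,0,0],[0,0,4,0,0,0],[-0.5,0,4,0,0,0],[-1,0,4,0,0,0],[-2,0,4,0,0,0],[-2,0,2,0,0,0],[0,0,0,0,0,0]]'
python3 - <<'E'
from h import *
rep()
d=snap('scene','s26.png');print(lidangle(pts(d)))
d=snap('wrist','w26.png');P=pts(d);print(lidangle(P)); np.save('w26.npy',P)
d=snap('top','t26.png');print(lidangle(pts(d)))
E
```

```text
t: 28.3
position: [0.4484, -0.3985, 0.3203]
eef_rot: [0.016, 0.997, -0.061, 0.041]
wrist_force: [-0.9, -0.4, -0.4]
finger_gap: 0.0001
t 28.3 pos [ 0.4484 -0.3985  0.3203] case [-0.135  -0.0948  0.3203] zaxis(case) [ 0.084 -0.027 -0.996] yaxis(case) [-0.001 -1.     0.027] q [ 0.22  0.25  0.51  1.72 -0.16  1.12 -0.92] F [-0.9 -0.4 -0.4] gap 0.0001
(np.int64(2456), np.float64(0.0))
(np.int64(15494), np.float64(0.0))
(np.int64(2640), np.float64(0.01))
```

View pics/w26.png

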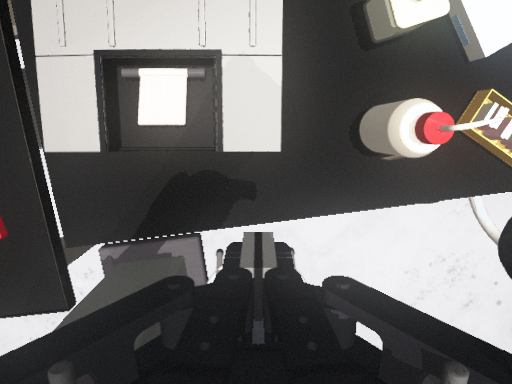

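View pics/s26.png

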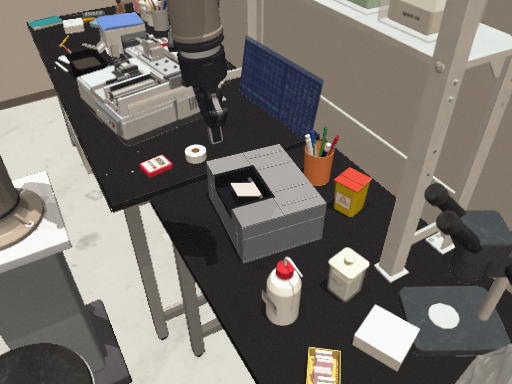

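View pics/t26.png

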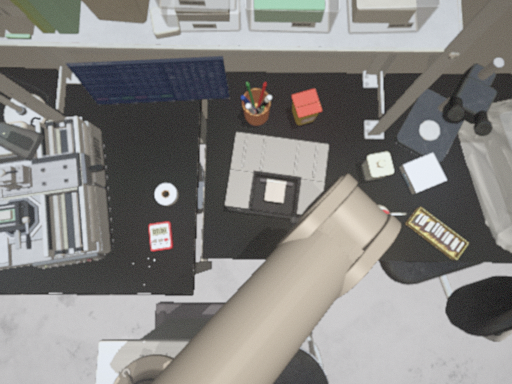

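The lid reads 0 rad in all the views and the paddle looks home. As a fine check I'll compare it with the starting depth pictures.

Run:
```python
from h import *
P=pts(snap('scene')); Q=np.load('scene0.npy'); c=(Q-C)@M; e=(P-C)@M
for n,m in {'lid front':(c[...,0]<-.06)&(c[...,0]>-.098)&(abs(c[...,1])<.118)&(abs(c[...,1])>.065)&(c[...,2]>.105),
 'lid rear':(c[...,0]>.03)&(c[...,0]<.09)&(abs(c[...,1])<.118)&(c[...,2]>.105),
 'paddle':(c[...,0]<-.04)&(c[...,0]>-.07)&(abs(c[...,1])<.02)&(c[...,2]>.1)}.items():
    print(n,m.sum(),np.round([np.median(c[m][:,2]),np.median(e[m][:,2]),np.median((e-c)[m][:,2])],5))
rep()
a=cv2.imread('pics/scene0.png').astype(int);b=cv2.imread('pics/s26.png').astype(int)
print('bottle/roll/timer diff',abs(a-b)[255:330,255:310].mean(),abs(a-b)[142:178,135:178].mean())
```

```text
lid front 505 [1.1580e-01 1.1581e-01 1.0000e-05]
lid rear 1578 [ 1.1602e-01  1.1600e-01 -1.0000e-05]
paddle 120 [0.1091  0.10944 0.00033]
t 28.5 pos [ 0.4508 -0.3955  0.3159] case [-0.133  -0.0916  0.3159] zaxis(case) [ 0.079 -0.023 -0.997] yaxis(case) [ 0.004 -1.     0.024] q [ 0.22  0.25  0.5   1.72 -0.16  1.12 -0.92] F [-1.  -0.8  0.2] gap 0.0
bottle/roll/timer diff 3.47959595959596 3.030792420327304
```

Lid and paddle are back where they started, to within half a millimetre, and the arm touches nothing. I'm handing in.

```bash
python3 -c "
from cell import bot
print(bot.hand_in())"
```

```text
the job is handed in; nothing more can be done
None
```

The dispenser is in the case and the lid is shut. I handed the job in at about 28.5 s; the interface gives no verdict.

**What I did:**
- I hooked the paddle with the shut fingers and pulled it, which tripped the latch and raised the lid to 0.27 rad before the finger slipped off. The lid stayed there.
- I then pushed the lid open by its front edge, laid the dispenser in the empty tray (the right-hand one), and pressed the lid shut from behind and above.

**Last checks:**
- **Lid and paddle:** compared with the starting depth picture, the lid's height is unchanged to about 0.01 mm and the paddle's to 0.3 mm.
- **Dispenser:** before closing, it lay flat and released, about 20 mm in front of the tray's centre. I could not see it again with the lid shut.
- **Bystanders:** the roll, timer and bottle looked unmoved.

**What disagreed or went less well:**
- **Open lid angle:** I pushed the lid past the 60 degrees you asked for. My depth fit read 1.10–1.14 rad, while the lid's upper edge in the wrist view gave about 1.26 (72 degrees).
- **Approach:** my first approach ran into joint limits, so I backed off and came in with another arm posture.
- **Closing force:** the wrist force reached about 89 N vertically, roughly 97 N in total, against the 120 N limit. That was much more than the latch needed.

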